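# Fill a bead order at the packing bench

### The job

Fill an order: use the scoop to carry all the wooden beads from the blue tub into the open cardboard carton, never touching the beads with the fingers, then stand the scoop back in its black tray. After that confirm the order on the white console: press the yellow key fully down and let it go, then the green key likewise, and never press the red one. Leave the glue bottle, the tape dispenser and the mug where they stand.

Things in the scene. Friction and masses are not known exactly. Their poses are not given: they have to be found in the camera images.
- scoop: Aluminium scoop, 160 g. Origin on the underside of its pan; z up, x to the pan's open mouth. Pan: flat 2 mm floor, x = -22 (back wall) to +94 mm (lip), 84 mm wide (y); 2 mm side walls 34 mm high up to x = 34, 12 mm high up to x = 58, then bare floor. Starts standing in its tray, mouth to the tray's +x
- handle (a point): grip point on the scoop's orange upright handle, a flat-sided post 26 mm (x) by 22 mm (y), top at 120 mm; this point is on its axis at scoop x = -6, y = 0, z = 98 mm; grip across y
- pan_mid (a point): the middle of the underside of the scoop's pan (scoop x = 36 mm)
- tray: Black scoop tray, fixed, 150 (x) by 116 (y) mm outside, walls 4 mm thick, rim 14 mm high, floor top 4 mm above the table (floor about 142 by 108 mm). Origin at the centre of its underside; z up
- tub: Blue open tub, fixed, 250 (x) by 106 (y) mm outside, walls and floor 5 mm, rim 55 mm high. Origin at the centre of its underside, x along its length. The beads lie on the flat floor of its +x half, the -x half is free to lower the scoop into
- carton: Brown open-topped square carton, fixed, 138 by 138 mm outside, walls and floor 4 mm, rim 60 mm high, flaps hanging down outside. Origin at the centre of its underside
- bead0: Round lacquered wooden bead, smooth, 24 mm diameter, 12 g; origin at its centre
- bead1: Round lacquered wooden bead, smooth, 24 mm diameter, 12 g; origin at its centre
- bead2: Round lacquered wooden bead, smooth, 24 mm diameter, 12 g; origin at its centre
- bead3: Round lacquered wooden bead, smooth, 24 mm diameter, 12 g; origin at its centre
- bead4: Round lacquered wooden bead, smooth, 24 mm diameter, 12 g; origin at its centre
- bead5: Round lacquered wooden bead, smooth, 24 mm diameter, 12 g; origin at its centre
- console: White key console, fixed slab 75 (x) by 176 (y) by 22 mm high with three keys in a row along y, in any order of colour, 52 mm apart, 8 mm to -x of its middle. Origin at the centre of its underside
- key_yellow_top (a point): centre of the top of the round yellow key (28 mm diameter), pressed straight down
- key_green_top (a point): centre of the top of the round green key (28 mm diameter), pressed straight down
- key_red_top (a point): centre of the top of the round red key (28 mm diameter), pressed straight down
- key_yellow (a joint): travel of the yellow key: 0 up, 0.006 m fully down; springs back; full travel takes about 5 N
- key_green (a joint): travel of the green key: 0 up, 0.006 m fully down; springs back; full travel takes about 5 N
- key_red (a joint): travel of the red key: 0 up, 0.006 m fully down; springs back; full travel takes about 5 N
- glue: Bystander: white glue bottle, 48 mm diameter, 170 mm tall, standing; origin at the centre of its underside
- dispenser: Bystander: grey tape dispenser with an amber roll, 155 (x) by 60 (y) mm, 100 mm high; origin at the centre of its underside
- mug: Bystander: white mug, 76 mm diameter, 90 mm tall, handle at its +y side; origin at the centre of its underside
Mind the look-alikes: they are no part of the job. What is shaped like the carton but pink or turquoise is not meant.

How it is judged (in metres and radians):
On the way, in this order (a step that is already met when the one before it is completed fails the run):
1. the scoop carries at least one bead, more than 80 mm above the table (((x of bead0 in the frame of scoop between -0.02 and 0.095 m and y of bead0 in the frame of scoop between -0.042 and 0.042 m and z of bead0 in the frame of scoop between 0 and 0.05 m and height (world z) of bead0 above 0.08 m) or (x of bead1 in the frame of scoop between -0.02 and 0.095 m and y of bead1 in the frame of scoop between -0.042 and 0.042 m and z of bead1 in the frame of scoop between 0 and 0.05 m and height (world z) of bead1 above 0.08 m) or (x of bead2 in the frame of scoop between -0.02 and 0.095 m and y of bead2 in the frame of scoop between -0.042 and 0.042 m and z of bead2 in the frame of scoop between 0 and 0.05 m and height (world z) of bead2 above 0.08 m) or (x of bead3 in the frame of scoop between -0.02 and 0.095 m and y of bead3 in the frame of scoop between -0.042 and 0.042 m and z of bead3 in the frame of scoop between 0 and 0.05 m and height (world z) of bead3 above 0.08 m) or (x of bead4 in the frame of scoop between -0.02 and 0.095 m and y of bead4 in the frame of scoop between -0.042 and 0.042 m and z of bead4 in the frame of scoop between 0 and 0.05 m and height (world z) of bead4 above 0.08 m) or (x of bead5 in the frame of scoop between -0.02 and 0.095 m and y of bead5 in the frame of scoop between -0.042 and 0.042 m and z of bead5 in the frame of scoop between 0 and 0.05 m and height (world z) of bead5 above 0.08 m))), for 0.2 s.
2. all six beads are in the carton (horizontal distance between each of bead0, bead1, bead2, bead3, bead4, bead5 and carton below 0.078 m and height (world z) of each of bead0, bead1, bead2, bead3, bead4, bead5 below 0.06 m), for 0.2 s.
3. the scoop stands released in its tray (horizontal distance between pan_mid and tray below 0.025 m and height (world z) of scoop below 0.01 m and angle between scoop's own z axis and vertical below 0.08 rad and contact force between the fingers and scoop below 0.1 N and linear speed of scoop below 0.02 m/s), for 0.2 s.
4. the yellow key is pressed fully down (4.5 mm or more) (value of joint key_yellow above 0.0045 m), for 0.05 s.
5. the yellow key is let go (value of joint key_yellow below 0.0015 m), for 0.05 s.
6. the green key is pressed fully down (4.5 mm or more), the yellow one being up (value of joint key_green above 0.0045 m and value of joint key_yellow below 0.0015 m), for 0.05 s.
At the end, for the whole second after the job is handed in: All six beads lie inside the carton, below its rim; the scoop stands upright (within 0.08 rad) on the floor of its tray, its pan's middle within 25 mm of the tray's centre, released and at rest; all keys are up (all of step 2 and all of step 3 and value of joint each of key_yellow, key_green, key_red below 0.0015 m); the robot touches nothing.
It fails at once if the fingers touch a bead (contact force between the fingers and bead0 above 0.3 N or contact force between the fingers and bead1 above 0.3 N or contact force between the fingers and bead2 above 0.3 N or contact force between the fingers and bead3 above 0.3 N or contact force between the fingers and bead4 above 0.3 N or contact force between the fingers and bead5 above 0.3 N).
It fails at once if the red key is pressed by more than 3 mm (value of joint key_red above 0.003 m).
It fails at once if the bottle, dispenser or mug is moved more than 20 mm or tipped more than 0.3 rad (distance of any of glue, dispenser, mug from where it was at the start of the episode above 0.02 m or angle between any of glue, dispenser, mug's own z axis and vertical above 0.3 rad).
It also fails if it takes over 72 s, if anything falls off the work surface, if the arm or the gripper's body presses on something with over 40 N, if the wrist force passes 120 N, or if a joint passes its speed limit or range.

### The arm

A 6-joint arm with a two-finger parallel gripper is mounted at the origin on the work surface. World frame = base frame: x ahead of the robot, y to its left, z up, the work surface at z = 0. Lengths are in m, angles in degrees, forces in N, time in s.
With the tool pointing down it reaches from about 0.375 to 0.9 m from the base axis. Payload 3.1 kg.
Tool frame: the origin (TCP) lies on the centre line of the jaws, within the pads' length; the fingertips stand 19 mm ahead of it and the grasp point (between the pads) is the TCP (tips_ahead is the distance from the TCP to the fingertips, in m); z points along the fingers, y is the line along which they close (so a half turn about z gives the same grasp; the last joint's range is limited). The gripper opens to 87 mm and grips with 3 to 60 N. Pads are 19 mm wide; open, the fingers measure 117 mm over their backs; the gripper's body (75 mm by 190 mm) begins 51 mm behind the grasp point.
Start: joints at [-86.316, 30.224, 82.088, -0, 67.689, -10.227], TCP at [0.15, -0.607, 0.242] pointing down, gripper open.
Joint ranges: [-176.69, 176.69], [-43.24, 126.21], [12.49, 139.97], [-82, 262], [0, 151.66], [-163.58, 163.58]. Speed limits (degrees/s): [159.86, 159.86, 180, 180, 180, 180].

### API

Orientations are given as a 3x3 rotation matrix whose columns are the frame's x, y, z axes.
In Python, from rig import read_state, capture, hand_in, trace, landmark_of, tips_ahead gives the robot as it stands.
- The arm moves only by the shell command python3 -m jog 'ROWS'. ROWS is JSON, a list of rows, each an object of numbers: "tx", "ty", "tz": the shift along the tool's x, y, z in cm; "roll": the turn about the tool's z in rad; "jaw": the opening, from 0 (shut) to 1 (fully open). A call has 1 to 8 rows; each row shifts and turns the commanded pose from where the row before left it, along the tool's axes as they then stand; what a row does not reach is not made up. A row lasts 1/10 s, in which the tool goes at most 50 mm and 8.59 degrees, less where a joint would pass 70% of its speed; a pose out of reach is approached as far as the arm can. A call with a gripper value outside its range is refused whole. The fingers move at their own pace and stop on an object; the grip force is fixed at half the most. Time passes only in rows, so rows that do not move let the fingers close. It gives the time, the measured TCP pose, the force, the opening and the grip force at its end, in the units of the state.
- read_state(): the state, without advancing time (a new reading comes with each control period).
- capture(name): name is "side" or "top"; returns a dict with "img" (400x640x3 uint8, red, green, blue), "vertical_fov" (degrees; the focal length in pixels is half the picture's height over the tangent of half this angle, whatever the lens; pixels are square), "cx", "cy" (the principal point, pixels), "cam_to_world" (4x4, takes a point from camera to world coordinates). Camera axes: x right, y up, looking along -z (the intrinsics and any distortion apply to the point x, -y, -z); pixel columns grow to the right and rows downward; lengths in m; the calibration is good to about 2 mm. A picture is of the moment at which its call begins. There is no depth.
- hand_in(): hands the job in; it is judged then, once.
Trained networks look in the newest picture that a camera, given by its name, has taken for a name from the list of things; names that differ only in an ending like _2 or _b are one class to them, and where a whole thing is asked for, a point or a joint stands for the part that bears it (a point fixed in the world has none). Each returns a list of dicts, best first, with "p" (0 to 1); they miss things now and then, are a little off and sometimes report something else, mostly with a low value. They report only what shows in the picture. A call takes as long as a camera call. They do not tell look-alikes from the thing itself.
- trace(camera, thing): "pixels" (400x640 bool, what is visible of it) and "bbox" ([left, top, width, height] in pixels, round what is visible of it).
- landmark_of(camera, thing): "point" ([row, column] in pixels: a listed point, or the origin of a listed thing).
The state is a dict: "time_s": time; "joint_positions": joint angles; "qvel": joint speeds; "tau": joint torques, N m; "position": TCP position; "tcp_rot": TCP orientation; "force": force on the tool from outside, world axes, zero at the start; "moment": the same for the moment, N m; "opening": opening from 0.0 (shut) to 1.0 (fully open); "grasp_force": force on a finger pad.
Only numpy, scipy, OpenCV 4.12 (cv2) and the standard library are available. Lean on these libraries where they do the work, as an engineer would, in place of code of your own. Each camera call takes 0.05 s, during which the arm holds its last target. There are 200 camera calls.

## Working session

There is one attempt and no reset: what is moved stays moved. The work goes in short steps, Python scripts to look and compute and a shell command to move; the robot and the scene stay as the last step left them, time stands still between calls to the robot, and variables do not carry over. Pictures are saved under pics/ and viewed, at most 10 in all, crops included, and the job is handed in when it is done.

```bash
mkdir -p pics; ls; cat > h.py <<'E'
import numpy as np, cv2
from rig import *
def K(c):
    f=200/np.tan(np.radians(c["vertical_fov"]/2)); return f
def ray(c,pt):
    r,q=pt; f=K(c); d=np.array([(q-c["cx"])/f,-(r-c["cy"])/f,-1.0])
    M=np.array(c["cam_to_world"]); return M[:3,3],M[:3,:3]@d
def atz(c,pt,z):
    o,d=ray(c,pt); return o+d*(z-o[2])/d[2]
def proj(c,P):
    M=np.array(c["cam_to_world"]); p=M[:3,:3].T@(np.array(P)-M[:3,3]); f=K(c)
    return [c["cy"]-f*p[1]/-p[2], c["cx"]+f*p[0]/-p[2]]
def tri(c1,p1,c2,p2):
    o1,d1=ray(c1,p1);o2,d2=ray(c2,p2);d1=d1/np.linalg.norm(d1);d2=d2/np.linalg.norm(d2)
    t=np.linalg.lstsq(np.c_[d1,-d2],o2-o1,rcond=None)[0]
    a=o1+t[0]*d1;b=o2+t[1]*d2; return (a+b)/2,np.linalg.norm(a-b)
def save(c,n): cv2.imwrite("pics/"+n,c["img"][:,:,::-1])
E
python3 - <<'E'
from h import *
s=read_state();print({k:s[k] for k in s})
for n in("top","side"):
    c=capture(n);save(c,n+"0.png");print(n,{k:c[k] for k in c if k not in("img",)})
E
```

```text
pics
{'time_s': 0.0, 'joint_positions': array([-8.63150985e+01,  3.02776538e+01,  8.21554099e+01,  1.38593484e-03,
        6.76885568e+01, -1.02275639e+01]), 'qvel': array([-0.03981786,  0.05661698,  0.03862591, -0.03905328,  0.12300909,
        0.01924797]), 'tau': array([ 2.17307224e-04, -4.40047181e+01, -1.76592922e+01,  6.32789894e-02,
        5.79575880e-02, -1.47762448e-04]), 'position': array([ 0.1502623 , -0.60596917,  0.24059108]), 'tcp_rot': array([[ 9.70666431e-01,  2.40430172e-01, -1.14091045e-04],
       [ 2.40429868e-01, -9.70664198e-01,  2.11972551e-03],
       [ 3.98901876e-04, -2.08497729e-03, -9.99997747e-01]]), 'force': array([ 0.55742617,  0.24973809, -0.00445752]), 'moment': array([ 0.06165441,  0.0381604 , -0.00872394]), 'grasp_force': 0.0, 'opening': 0.9991746398203117}
top {'vertical_fov': 47.31527123548709, 'cx': 315.1990650447793, 'cy': 200.97835878632344, 'cam_to_world': array([[-0.02845615,  0.99652699, -0.07825733,  0.39404721],
       [-0.9994323 , -0.02977685, -0.01576126, -0.00178154],
       [-0.01803678,  0.0777644 ,  0.99680859,  1.43261843],
       [ 0.        ,  0.        ,  0.        ,  1.        ]])}
side {'vertical_fov': 44.27077489401712, 'cx': 320.1645286373955, 'cy': 204.43153330048276, 'cam_to_world': array([[-0.97576836,  0.14123351, -0.16712031,  0.2987709 ],
       [-0.21840218, -0.6750566 ,  0.70469786,  0.91205466],
       [-0.01328872,  0.72412132,  0.68954458,  0.95623861],
       [ 0.        ,  0.        ,  0.        ,  1.        ]])}
```

View pics/top0.png

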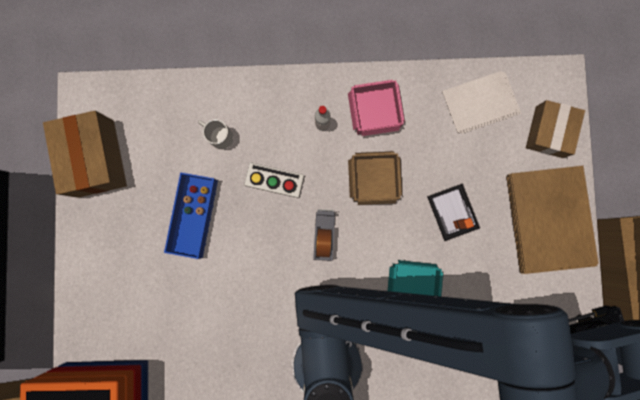

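View pics/side0.png

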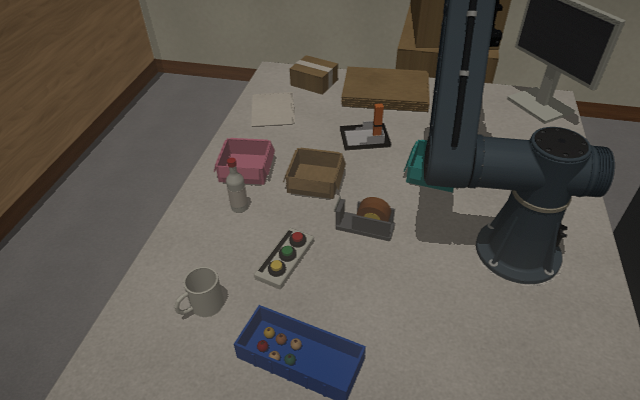

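```bash
python3 - <<'E'
from h import *
ct=capture("top");cs=capture("side")
for t in "scoop handle pan_mid tray tub carton bead0 console key_yellow_top key_green_top key_red_top glue dispenser mug".split():
    a=landmark_of("top",t);b=landmark_of("side",t)
    f=lambda L:[(np.round(x["point"]).astype(int).tolist(),round(float(x["p"]),2)) for x in L[:8]]
    print(t,f(a),f(b))
    if t!="bead0" and a and b:
        X,e=tri(ct,a[0]["point"],cs,b[0]["point"]);print("   ",X.round(4),round(e,4))
E
```

```text
scoop [([223, 466], 0.69)] [([136, 376], 0.64)]
    [ 0.4245 -0.4542 -0.024 ] 0.0013
handle [([222, 468], 0.67), ([188, 190], 0.32)] [([358, 288], 0.31)]
    [ 0.6933 -0.8723 -2.016 ] 0.6146
pan_mid [([213, 457], 0.79)] [([140, 365], 0.64)]
    [ 0.4584 -0.4285 -0.0259] 0.0008
tray [([213, 454], 0.82)] [([136, 377], 0.49)]
    [ 0.4358 -0.4097  0.0068] 0.0374
tub [([215, 192], 0.92)] [([358, 301], 0.84)]
    [0.4689 0.4081 0.0055] 0.0066
carton [([178, 374], 0.96), ([112, 377], 0.85), ([285, 413], 0.65)] [([179, 316], 0.87), ([168, 246], 0.8), ([172, 434], 0.64), ([361, 296], 0.59), ([257, 285], 0.3), ([247, 283], 0.28)]
    [ 0.5689 -0.165   0.0035] 0.0067
bead0 [([190, 202], 0.56), ([200, 201], 0.48), ([211, 186], 0.44), ([191, 190], 0.43), ([196, 185], 0.39)] [([332, 270], 0.68), ([342, 263], 0.63), ([363, 288], 0.58), ([344, 291], 0.5), ([233, 294], 0.5), ([354, 273], 0.49)]
console [([180, 274], 0.9)] [([259, 283], 0.81)]
    [0.5774 0.15   0.0023] 0.0001
key_yellow_top [([176, 258], 0.58)] [([267, 274], 0.43), ([259, 284], 0.39)]
    [0.5865 0.1952 0.022 ] 0.0002
key_green_top [([184, 276], 0.43)] [([249, 282], 0.44), ([358, 290], 0.16)]
    [0.5703 0.1435 0.0321] 0.0215
key_red_top [([187, 287], 0.48)] [([234, 295], 0.65)]
    [0.5522 0.1061 0.0527] 0.0098
glue [([125, 319], 0.78)] [([207, 242], 0.97), ([346, 259], 0.64)]
    [7.435e-01 4.000e-04 1.050e-02] 0.0071
dispenser [([236, 322], 0.67)] [([226, 364], 0.69)]
    [0.3954 0.0026 0.0096] 0.0013
mug [([136, 222], 0.83)] [([305, 211], 0.9)]
    [ 0.7182  0.313  -0.0113] 0.0153
```

The brown carton meant is at about (374,178) in the top view. The look-alikes are the pink one at (376,107) and the turquoise one at (415,280); the other brown boxes at (85,155), (553,128) and (555,220) are closed. The tub is at (192,215), with its beads at the upper end. The tray and scoop are at (454,213) and the console at (274,180). Next I fit exact poses by silhouette.

```bash
cat > fit.py <<'E'
from h import *
from scipy.optimize import minimize
def box(x0,x1,y0,y1,z0,z1): return np.array([[x,y,z] for x in(x0,x1) for y in(y0,y1) for z in(z0,z1)])
def cbox(l,w,h): return [box(-l/2,l/2,-w/2,w/2,0,h)]
M={'tray':cbox(.150,.116,.014),'tub':cbox(.25,.106,.055),'carton':cbox(.138,.138,.060),'console':cbox(.075,.176,.022),
 'scoop':[box(-.022,.094,-.042,.042,0,.002),box(-.022,.034,-.042,-.040,0,.034),box(-.022,.034,.040,.042,0,.034),box(-.022,.058,-.042,-.040,0,.012),box(-.022,.058,.040,.042,0,.012),box(-.022,-.02,-.042,.042,0,.034),box(-.019,.007,-.011,.011,0.0,.12)]}
S=4
def render(c,parts,p,z0):
    m=np.zeros((400*S,640*S),np.uint8);C,s=np.cos(p[2]),np.sin(p[2])
    for b in parts:
        w=np.c_[C*b[:,0]-s*b[:,1]+p[0],s*b[:,0]+C*b[:,1]+p[1],b[:,2]+z0]
        q=np.array([proj(c,v)[::-1] for v in w]); q=((q+.5)*S).astype(np.int32)
        cv2.fillConvexPoly(m,cv2.convexHull(q),1)
    return cv2.resize(m.astype(np.float32),(640,400),interpolation=cv2.INTER_AREA)
def fit(name,views,p0,z0=0.):
    def cost(p):
        J=0
        for c,mk in views:
            r=render(c,M[name],p,z0); J+=1-np.minimum(r,mk).sum()/np.maximum(r,mk).sum()
        return J/len(views)
    best=None
    for d in (-.25,0,.25):
        s=np.array([p0,[p0[0]+.015,p0[1],p0[2]+d],[p0[0],p0[1]+.015,p0[2]+d],[p0[0],p0[1],p0[2]+d+.12]])
        r=minimize(cost,[p0[0],p0[1],p0[2]+d],method='Nelder-Mead',options=dict(initial_simplex=s,xatol=2e-4,fatol=1e-4,maxiter=150))
        if best is None or r.fun<best.fun: best=r
    return best.x,best.fun
E
python3 - <<'E'
from fit import *
c={n:capture(n) for n in("top","side")}
g={'tray':(.458,-.42,.35),'tub':(.469,.408,-.15),'carton':(.569,-.165,0),'console':(.577,.15,-.2),'scoop':(.4245,-.454,.35)}
for n,p in g.items():
    for vs in (("top",),("side",),("top","side")):
        v=[]
        for q in vs:
            L=trace(q,n); P=landmark_of  # choose by nearest
            t=proj(c[q],[p[0],p[1],.01]); 
            L=min(L,key=lambda o:np.hypot(*(np.argwhere(o["pixels"]).mean(0)-t)))
            v.append((c[q],L["pixels"].astype(np.float32)))
        x,f=fit(n,v,p,.004 if n=='scoop' else 0)
        print(n,vs,x[:2].round(4),np.degrees(x[2]).round(1),round(f,3))
# orange handle centroid
for n in c:
    h=cv2.cvtColor(c[n]["img"],cv2.COLOR_RGB2HSV); m=((h[...,0]<15)&(h[...,1]>150)&(h[...,2]>90)).astype(np.uint8)
    k,l,st,ce=cv2.connectedComponentsWithStats(m); print(n,[(st[i].tolist(),ce[i].round(1).tolist()) for i in range(1,k) if st[i][4]>30])
t=c["top"]["img"]; s=c["side"]["img"]
a=cv2.resize(t[140:250,330:500],None,fx=4,fy=4,interpolation=cv2.INTER_CUBIC)
cv2.imwrite("pics/crop1.png",a[:,:,::-1])
E
```

```text
tray ('top',) [ 0.4603 -0.4069] 19.4 0.629
tray ('side',) [ 0.4574 -0.404 ] 18.3 0.747
tray ('top', 'side') [ 0.4599 -0.4064] 19.6 0.691
tub ('top',) [0.4729 0.405 ] -11.6 0.108
tub ('side',) [0.4686 0.4062] -11.7 0.095
tub ('top', 'side') [0.4697 0.4058] -11.7 0.108
carton ('top',) [ 0.5725 -0.1666] 0.6 0.156
carton ('side',) [ 0.5663 -0.1642] -3.2 0.058
carton ('top', 'side') [ 0.5677 -0.165 ] -2.2 0.111
console ('top',) [0.5765 0.1476] -13.8 0.303
console ('side',) [0.5734 0.1486] -13.9 0.459
console ('top', 'side') [0.5756 0.148 ] -13.7 0.386
scoop ('top',) [ 0.4295 -0.4164] 18.9 0.057
scoop ('side',) [ 0.4254 -0.4151] 15.3 0.095
scoop ('top', 'side') [ 0.4261 -0.4158] 17.0 0.088
top [([319, 106, 7, 8, 44], [322.0, 109.5]), ([62, 116, 28, 74, 1034], [75.5, 152.2]), ([284, 181, 10, 9, 67], [288.7, 184.8]), ([459, 218, 15, 11, 110], [466.0, 223.4]), ([317, 233, 14, 21, 268], [323.4, 242.9]), ([19, 380, 100, 20, 1029], [70.3, 387.0])]
side [([375, 103, 9, 22, 147], [378.4, 113.5]), ([374, 127, 7, 8, 41], [377.0, 131.1]), ([228, 158, 7, 5, 31], [231.0, 160.1]), ([293, 232, 9, 8, 56], [297.0, 235.5])]
```

View pics/crop1.png

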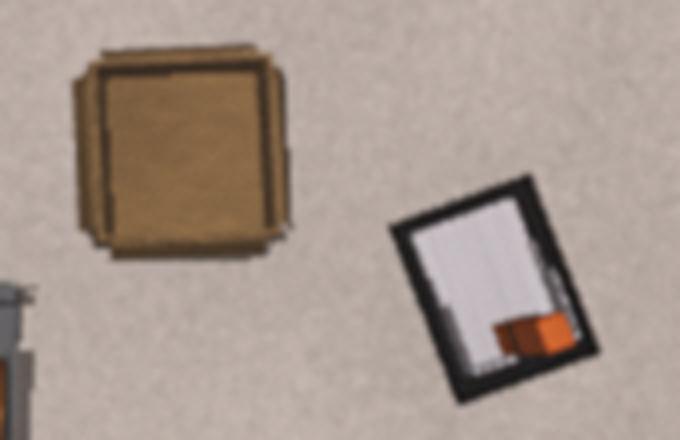

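```bash
cat > go.py <<'E'
import sys,numpy as np
from rig import read_state
s=read_state();R=s["tcp_rot"];y=np.arctan2(R[1,0],R[0,0]);x,yy,z,yaw=map(float,sys.argv[1:5]);yaw=np.radians(yaw)
d=np.array([x,yy,z])-s["position"];roll=-((yaw-y+np.pi)%(2*np.pi)-np.pi)
# shifts after the roll is done
print("t%.2f"%s["time_s"],"pos",s["position"].round(4),"yaw %.2f"%np.degrees(y),"j6 %.0f"%s["joint_positions"][5],"tilt %.4f %.4f"%(R[0,2],R[1,2]))
print("roll %.3f then tx %.2f ty %.2f tz %.2f"%(roll,100*(d[0]*np.cos(yaw)+d[1]*np.sin(yaw)),100*(d[0]*np.sin(yaw)-d[1]*np.cos(yaw)),-100*d[2]))
E
python3 go.py .4213 -.4178 .102 17.5
python3 - <<'E'
from h import *
c=capture("top"); print(atz(c,[223.7,469.5],.124), proj(c,[.4213,-.4178,.124]))
s=capture("side"); print(proj(s,[.4213,-.4178,.124]))
E
```

```text
t2.70 pos [ 0.1503 -0.6066  0.2415] yaw 13.91 j6 -10 tilt 0.0000 0.0001
roll -0.063 then tx 31.52 ty -9.86 tz 13.95
[ 0.41879826 -0.41843834  0.124     ] [np.float64(222.82758688536424), np.float64(469.2265278715352)]
[np.float64(104.14159977336062), np.float64(378.5753764215353)]
```

```bash
python3 -m jog '[{"roll":-0.063,"jaw":1},{"tx":4.5,"ty":-1.4},{"tx":4.5,"ty":-1.4},{"tx":4.5,"ty":-1.4},{"tx":4.5,"ty":-1.4},{"tx":4.5,"ty":-1.4},{"tx":4.5,"ty":-1.4},{"tx":4.5,"ty":-1.4}]'; python3 -m jog '[{},{}]'; python3 go.py .4213 -.4178 .102 17.5
```

```text
t2.80 pos [ 0.1503 -0.6067  0.2416] yaw 13.91 j6 -10 tilt -0.0000 -0.0000
roll -0.063 then tx 31.53 ty -9.86 tz 13.96$[0]: bad value
$[0]: bad value
```

```bash
python3 -m jog '[{"tx":0,"ty":0,"tz":0,"roll":-0.063,"jaw":1.0}]'; python3 -m jog '[{"tx":4.5,"ty":-1.4,"tz":0,"roll":0,"jaw":1.0}]'; python3 go.py .4213 -.4178 .102 17.5
```

```text
time_s: 2.9
position: [0.1503, -0.6066, 0.2415]
tcp_rot: [[0.953, 0.302, 0.0], [0.302, -0.953, 0.0], [0.0, -0.0, -1.0]]
force: [-0.6, 0.4, 0.6]
opening: 1.0
grasp_force: 0.0
time_s: 3.0
position: [0.1857, -0.5836, 0.2417]
tcp_rot: [[0.955, 0.296, -0.001], [0.296, -0.955, -0.005], [-0.003, 0.004, -1.0]]
force: [1.4, 0.1, 0.8]
opening: 0.999
grasp_force: 0.0
t3.00 pos [ 0.1857 -0.5836  0.2417] yaw 17.23 j6 -10 tilt -0.0015 -0.0048
roll -0.005 then tx 27.46 ty -8.73 tz 13.97
```

```bash
python3 -m jog '[{"tx":4.5,"ty":-1.4,"tz":0,"roll":0,"jaw":1},{"tx":4.5,"ty":-1.4,"tz":0,"roll":0,"jaw":1},{"tx":4.5,"ty":-1.4,"tz":0,"roll":0,"jaw":1},{"tx":4.5,"ty":-1.4,"tz":0,"roll":0,"jaw":1},{"tx":4.5,"ty":-1.4,"tz":0,"roll":0,"jaw":1},{"tx":4.5,"ty":-1.4,"tz":0,"roll":0,"jaw":1},{"tx":0,"ty":0,"tz":0,"roll":0,"jaw":1},{"tx":0,"ty":0,"tz":0,"roll":0,"jaw":1}]' | head -2; python3 go.py .4213 -.4178 .102 17.5
```

```text
time_s: 3.8
position: [0.422, -0.4176, 0.2416]
t3.80 pos [ 0.422  -0.4176  0.2416] yaw 17.70 j6 17 tilt -0.0004 -0.0005
roll 0.003 then tx -0.07 ty 0.00 tz 13.96
```

```bash
python3 -m jog '[{"tx":-0.1,"ty":0,"tz":4,"roll":0,"jaw":1},{"tx":0,"ty":0,"tz":4,"roll":0,"jaw":1},{"tx":0,"ty":0,"tz":4,"roll":0,"jaw":1},{"tx":0,"ty":0,"tz":2,"roll":0,"jaw":1},{"tx":0,"ty":0,"tz":0,"roll":0,"jaw":1},{"tx":0,"ty":0,"tz":0,"roll":0,"jaw":0},{"tx":0,"ty":0,"tz":0,"roll":0,"jaw":0},{"tx":0,"ty":0,"tz":0,"roll":0,"jaw":0}]' ; python3 -m jog '[{"tx":0,"ty":0,"tz":0,"roll":0,"jaw":0},{"tx":0,"ty":0,"tz":0,"roll":0,"jaw":0},{"tx":0,"ty":0,"tz":0,"roll":0,"jaw":0},{"tx":0,"ty":0,"tz":-0.5,"roll":0,"jaw":0},{"tx":0,"ty":0,"tz":-2,"roll":0,"jaw":0},{"tx":0,"ty":0,"tz":-4,"roll":0,"jaw":0},{"tx":0,"ty":0,"tz":-4,"roll":0,"jaw":0},{"tx":0,"ty":0,"tz":-4,"roll":0,"jaw":0}]'
python3 go.py .4213 -.4178 .102 17.5
python3 - <<'E'
from fit import *
c=capture("top");save(c,"t1.png");s=capture("side");save(s,"s1.png")
im=np.vstack([np.hstack([cv2.resize(x["img"][a:a+130,b:b+200],None,fx=4,fy=4) ]) for x,a,b in((s,0,280),)])
cv2.imwrite("pics/crop2.png",im[:,:,::-1])
E
```

```text
time_s: 4.6
position: [0.4206, -0.4199, 0.1033]
tcp_rot: [[0.954, 0.301, 0.002], [0.301, -0.954, -0.003], [0.001, 0.003, -1.0]]
force: [0.7, -0.7, -0.7]
opening: 0.811
grasp_force: 0.0
time_s: 5.4
position: [0.4201, -0.4183, 0.2482]
tcp_rot: [[0.954, 0.301, -0.0], [0.301, -0.954, 0.0], [-0.0, -0.0, -1.0]]
force: [0.2, -0.2, 0.1]
opening: 0.082
grasp_force: 0.0
t5.40 pos [ 0.4201 -0.4183  0.2482] yaw 17.53 j6 17 tilt -0.0002 0.0004
roll 0.000 then tx 0.13 ty -0.01 tz 14.62
```

View pics/crop2.png

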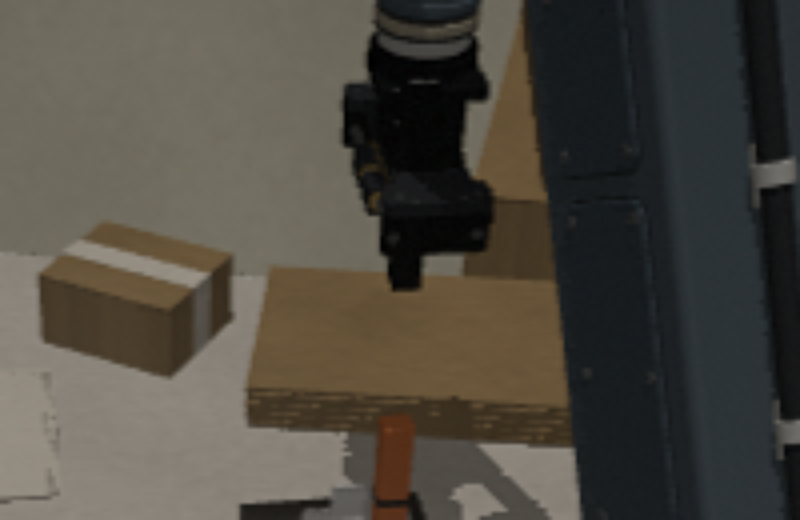

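The side view shows the scoop still upright in its tray, with its handle at about (378,118). The fingers closed too slowly and I lifted too early, so I repeat with more closing time.

```bash
python3 -m jog '[{"tx":0,"ty":0,"tz":0,"roll":0,"jaw":1},{"tx":0,"ty":0,"tz":0,"roll":0,"jaw":1},{"tx":0,"ty":0,"tz":0,"roll":0,"jaw":1},{"tx":0,"ty":0,"tz":0,"roll":0,"jaw":1},{"tx":0,"ty":0,"tz":0,"roll":0,"jaw":1},{"tx":0,"ty":0,"tz":0,"roll":0,"jaw":1},{"tx":0,"ty":0,"tz":0,"roll":0,"jaw":1},{"tx":0,"ty":0,"tz":0,"roll":0,"jaw":1}]' |tail -2
python3 - <<'E'
from fit import *
c={n:capture(n) for n in("top","side")}
v=[(c[q],trace(q,"scoop")[0]["pixels"].astype(np.float32)) for q in ("side",)]
print(fit("scoop",v,(.427,-.416,.3),.004))
E
```

```text
opening: 0.678
grasp_force: 0.0
(array([ 0.42578518, -0.41386963,  0.3089894 ]), np.float64(0.07578128576278687))
```

```bash
python3 -m jog '[{"tx":0.1,"ty":0,"tz":4,"roll":0,"jaw":1},{"tx":0,"ty":0,"tz":4,"roll":0,"jaw":1},{"tx":0,"ty":0,"tz":4,"roll":0,"jaw":0.6},{"tx":0,"ty":0,"tz":2.5,"roll":0,"jaw":0.6},{"tx":0,"ty":0,"tz":0,"roll":0,"jaw":0},{"tx":0,"ty":0,"tz":0,"roll":0,"jaw":0},{"tx":0,"ty":0,"tz":0,"roll":0,"jaw":0},{"tx":0,"ty":0,"tz":0,"roll":0,"jaw":0}]' ; python3 -m jog '[{"tx":0,"ty":0,"tz":0,"roll":0,"jaw":0},{"tx":0,"ty":0,"tz":0,"roll":0,"jaw":0},{"tx":0,"ty":0,"tz":0,"roll":0,"jaw":0},{"tx":0,"ty":0,"tz":0,"roll":0,"jaw":0},{"tx":0,"ty":0,"tz":0,"roll":0,"jaw":0}]'
```

```text
time_s: 7.25
position: [0.422, -0.4195, 0.1035]
tcp_rot: [[0.954, 0.301, 0.002], [0.301, -0.954, -0.003], [0.001, 0.004, -1.0]]
force: [0.5, 0.8, -0.4]
opening: 0.537
grasp_force: 0.0
time_s: 7.75
position: [0.421, -0.418, 0.1018]
tcp_rot: [[0.954, 0.301, -0.0], [0.301, -0.954, 0.001], [-0.0, -0.001, -1.0]]
force: [-1.8, 2.0, 4.0]
opening: 0.249
grasp_force: 29.9
```

```bash
python3 -m jog '[{"tx":0,"ty":0,"tz":-1,"roll":0,"jaw":0},{"tx":0,"ty":0,"tz":-3,"roll":0,"jaw":0},{"tx":0,"ty":0,"tz":-4,"roll":0,"jaw":0},{"tx":0,"ty":0,"tz":-4,"roll":0,"jaw":0},{"tx":0,"ty":0,"tz":-4,"roll":0,"jaw":0},{"tx":0,"ty":0,"tz":0,"roll":0,"jaw":0}]' ; python3 - <<'E'
from h import *
c={n:capture(n) for n in("top","side")}
T=np.array([.4705,.4057]);a=np.radians(-11.7);u=np.array([np.cos(a),np.sin(a)]);v=np.array([-u[1],u[0]])
for n in c:
    r=[]
    for k in range(1):
        for o in landmark_of(n,"bead0"):
            P=atz(c[n],o["point"],.017)[:2]-T; r.append((round(P@u*1000),round(P@v*1000),round(o["p"],2)))
    print(n,r)
    img=c[n]["img"].astype(int); m=trace(n,"tub")[0]["pixels"].astype(np.uint8); m=cv2.morphologyEx(m,cv2.MORPH_CLOSE,np.ones((15,15),np.uint8))
    m=cv2.erode(m,np.ones((5,5)))
    b=((img[...,2]-img[...,0]<25)&(m>0)).astype(np.uint8)
    d=cv2.distanceTransform(b,cv2.DIST_L2,3); pk=(d==cv2.dilate(d,np.ones((5,5))))&(d>1.5)
    k,l,st,ce=cv2.connectedComponentsWithStats(pk.astype(np.uint8))
    for x,y in ce[1:]:
        P=atz(c[n],[y,x],.017)[:2]-T; print("  blob",round(P@u*1000),round(P@v*1000),(round(x),round(y)))
E
python3 go.py .3736 .4258 .25 -11.7
```

```text
time_s: 8.35
position: [0.4236, -0.4217, 0.2684]
tcp_rot: [[0.954, 0.301, 0.008], [0.301, -0.954, -0.012], [0.004, 0.014, -1.0]]
force: [0.9, -1.4, -1.3]
opening: 0.25
grasp_force: 29.9
top [(95, -20, 0.6), (81, 26, 0.56), (47, 15, 0.48), (143, -186, 0.48), (15, -23, 0.4), (7, 17, 0.39), (54, -15, 0.38), (145, -228, 0.37), (147, -286, 0.36)]
  blob 83 14 (193, 189)
  blob 86 -21 (204, 190)
  blob 48 29 (186, 199)
  blob 56 -16 (200, 199)
  blob 15 18 (188, 210)
  blob 19 -19 (199, 211)
side [(52, -12, 0.69), (81, 14, 0.63), (45, 19, 0.63), (17, 20, 0.59), (25, -11, 0.55), (83, -25, 0.5)]
  blob 123 -42 (258, 318)
  blob 124 -29 (254, 322)
  blob 124 -20 (252, 326)
  blob 124 -13 (251, 328)
  blob 124 0 (248, 333)
  blob 82 -20 (269, 332)
  blob 124 8 (246, 336)
  blob 52 -17 (281, 338)
  blob 124 20 (243, 340)
  blob 81 14 (262, 346)
  blob 16 -18 (296, 344)
  blob 45 23 (275, 355)
  blob 13 19 (290, 359)
  blob -84 69 (322, 399)
  blob -91 66 (326, 399)
  blob -130 49 (348, 399)
t8.65 pos [ 0.4204 -0.4173  0.2595] yaw 17.51 j6 17 tilt -0.0025 0.0036
roll 0.510 then tx -21.68 ty -81.61 tz 0.95
```

```bash
python3 -m jog '[{"tx":0.6,"ty":-2.4,"tz":0,"roll":0,"jaw":0},{"tx":1.2,"ty":-4.8,"tz":0,"roll":0,"jaw":0},{"tx":1.2,"ty":-4.8,"tz":0,"roll":0,"jaw":0},{"tx":1.2,"ty":-4.8,"tz":0,"roll":0,"jaw":0},{"tx":1.2,"ty":-4.8,"tz":0,"roll":0,"jaw":0},{"tx":1.2,"ty":-4.8,"tz":0,"roll":0,"jaw":0},{"tx":1.2,"ty":-4.8,"tz":0,"roll":0,"jaw":0},{"tx":1.2,"ty":-4.8,"tz":0,"roll":0,"jaw":0}]' | head -2
python3 -m jog '[{"tx":1.2,"ty":-4.8,"tz":0,"roll":0,"jaw":0},{"tx":1.2,"ty":-4.8,"tz":0,"roll":0,"jaw":0},{"tx":1.2,"ty":-4.8,"tz":0,"roll":0,"jaw":0},{"tx":1.2,"ty":-4.8,"tz":0,"roll":0,"jaw":0},{"tx":1.2,"ty":-4.8,"tz":0,"roll":0,"jaw":0},{"tx":1.2,"ty":-4.8,"tz":0,"roll":0,"jaw":0},{"tx":1.2,"ty":-4.8,"tz":0,"roll":0,"jaw":0},{"tx":1.2,"ty":-4.8,"tz":0,"roll":0,"jaw":0}]' | head -2
python3 -m jog '[{"tx":1.2,"ty":-4.8,"tz":0,"roll":0,"jaw":0},{"tx":0.6,"ty":-2.4,"tz":0,"roll":0,"jaw":0},{"tx":0,"ty":0,"tz":0,"roll":0.128,"jaw":0},{"tx":0,"ty":0,"tz":0,"roll":0.128,"jaw":0},{"tx":0,"ty":0,"tz":0,"roll":0.128,"jaw":0},{"tx":0,"ty":0,"tz":0,"roll":0.126,"jaw":0},{"tx":0,"ty":0,"tz":0,"roll":0,"jaw":0},{"tx":0,"ty":0,"tz":0,"roll":0,"jaw":0}]'
python3 go.py .3736 .4258 .18 -11.7
```

```text
time_s: 9.45
position: [0.3976, -0.046, 0.2606]
time_s: 10.25
position: [0.3734, 0.3489, 0.2602]
time_s: 11.05
position: [0.3697, 0.4209, 0.2604]
tcp_rot: [[0.98, -0.2, -0.002], [-0.2, -0.98, -0.001], [-0.002, 0.002, -1.0]]
force: [-0.0, 0.4, -1.9]
opening: 0.248
grasp_force: 29.9
t11.05 pos [0.3697 0.4209 0.2604] yaw -11.55 j6 139 tilt -0.0018 -0.0013
roll 0.003 then tx 0.28 ty -0.56 tz 8.04
```

```bash
python3 -m jog '[{"tx":0.3,"ty":-0.5,"tz":3,"roll":0,"jaw":0},{"tx":0,"ty":0,"tz":3,"roll":0,"jaw":0},{"tx":0,"ty":0,"tz":2,"roll":0,"jaw":0},{"tx":0,"ty":0,"tz":0,"roll":0,"jaw":0},{"tx":0,"ty":0,"tz":0,"roll":0,"jaw":0}]' |head -2
python3 go.py .3736 .4258 .104 -11.7
python3 - <<'E'
from fit import *
s=read_state();p=s["position"]
c={n:capture(n) for n in("side","top")}
for n in c:
    L=trace(n,"scoop"); print(n,len(L),L[0]["p"] if L else 0, L[0]["bbox"] if L else 0)
    if L:
        x,f=fit("scoop",[(c[n],L[0]["pixels"].astype(np.float32))],(p[0]+.006,p[1],-.2),p[2]-.098); print(x.round(4),np.degrees(x[2]),f)
im=cv2.resize(c["side"]["img"][250:400,200:400],None,fx=4,fy=4);cv2.imwrite("pics/crop3.png",im[:,:,::-1])
E
```

```text
time_s: 11.55
position: [0.3741, 0.4255, 0.1814]
t11.55 pos [0.3741 0.4255 0.1814] yaw -11.64 j6 139 tilt -0.0005 -0.0003
roll 0.001 then tx -0.06 ty -0.02 tz 7.74
side 1 0.65 [292.6, 322.0, 67.4, 55.5]
[ 0.3795  0.425  -0.1994] -11.423566972215228 0.5660684108734131
top 2 0.9 [163.6, 211.3, 38.1, 41.4]
[ 0.3919  0.4168 -0.105 ] -6.018841853756436 0.3794770836830139
```

View pics/crop3.png

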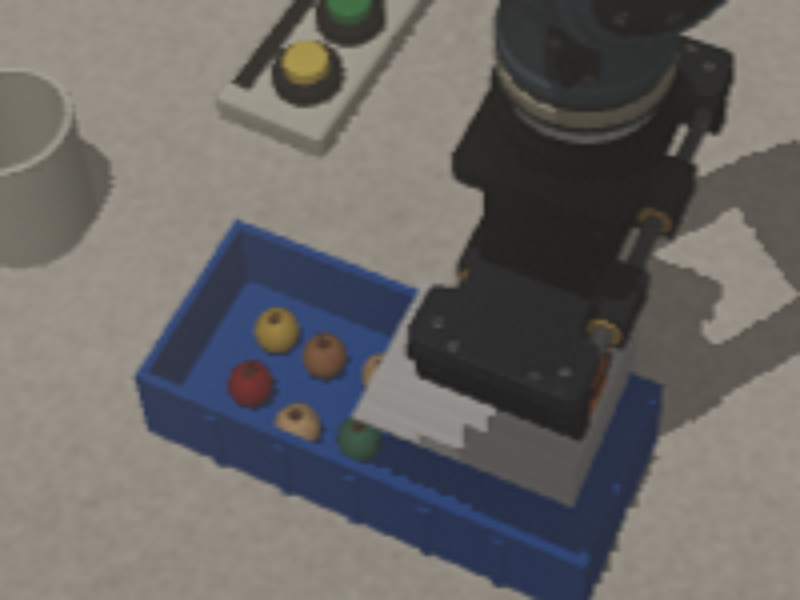

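```bash
python3 - <<'E'
from h import *
c=capture("side");p=read_state()["position"];z=p[2]-.098
a=np.radians(-11.7);u=np.array([np.cos(a),np.sin(a)]);v=np.array([-u[1],u[0]])
T=np.array([.4705,.4057])
for n,q in dict(lipnear=(353.7,288.7),lipfar=(322.6,303.7),back=(376,343.7)).items():
    w=atz(c,q,z+.002 if n!="back" else z)[:2]
    print(n,"rel tcp",np.round([(w-p[:2])@u*1000,(w-p[:2])@v*1000]),"tub",np.round([(w-T)@u*1000,(w-T)@v*1000]))
# tub rim corners seen: crop px
for n,q in dict(L=(250+378/4,200+140/4),T=(250+225/4,200+238/4),R=(250+383/4,200+660/4)).items():
    w=atz(c,q,.055)[:2]; print(n,np.round([(w-T)@u*1000,(w-T)@v*1000]))
E
```

```text
lipnear rel tcp [96. 42.] tub [-2. 42.]
lipfar rel tcp [100. -33.] tub [  2. -33.]
back rel tcp [-19.  40.] tub [-117.   40.]
L [118.  53.]
T [119. -49.]
R [-126.  -52.]
```

```bash
python3 -m jog '[{"tx":0,"ty":0,"tz":1.5,"roll":0,"jaw":0},{"tx":0,"ty":0,"tz":1.5,"roll":0,"jaw":0},{"tx":0,"ty":0,"tz":1,"roll":0,"jaw":0},{"tx":0,"ty":0,"tz":1,"roll":0,"jaw":0},{"tx":0,"ty":0,"tz":1,"roll":0,"jaw":0},{"tx":0,"ty":0,"tz":0.8,"roll":0,"jaw":0},{"tx":0,"ty":0,"tz":0.3,"roll":0,"jaw":0},{"tx":0,"ty":0,"tz":0,"roll":0,"jaw":0}]'; python3 -m jog '[{"tx":0,"ty":0,"tz":0.2,"roll":0,"jaw":0},{"tx":0,"ty":0,"tz":0.2,"roll":0,"jaw":0},{"tx":0,"ty":0,"tz":0,"roll":0,"jaw":0},{"tx":0,"ty":0,"tz":0,"roll":0,"jaw":0}]'
python3 go.py .3736 .4258 .104 -11.7
```

```text
time_s: 12.6
position: [0.3739, 0.4254, 0.1101]
tcp_rot: [[0.979, -0.203, -0.001], [-0.203, -0.979, -0.001], [-0.001, 0.001, -1.0]]
force: [-0.1, 0.0, -1.8]
opening: 0.253
grasp_force: 29.9
time_s: 13.0
position: [0.3741, 0.4255, 0.1067]
tcp_rot: [[0.979, -0.203, 0.0], [-0.203, -0.979, 0.0], [0.0, -0.0, -1.0]]
force: [-0.3, -0.3, -2.0]
opening: 0.252
grasp_force: 29.9
t13.00 pos [0.3741 0.4255 0.1067] yaw -11.70 j6 139 tilt 0.0002 0.0002
roll -0.000 then tx -0.05 ty -0.02 tz 0.27
```

```bash
python3 -m jog '[{"tx":0,"ty":0,"tz":0.2,"roll":0,"jaw":0},{"tx":0,"ty":0,"tz":0,"roll":0,"jaw":0}]'|sed -n '2p;4p'; python3 -m jog '[{"tx":0,"ty":0,"tz":0.1,"roll":0,"jaw":0},{"tx":0,"ty":0,"tz":0,"roll":0,"jaw":0}]'|sed -n '2p;4p'
```

```text
position: [0.3739, 0.4254, 0.1044]
force: [-0.6, 0.6, -1.4]
position: [0.3739, 0.4254, 0.1034]
force: [0.2, -0.2, -1.9]
```

```bash
python3 -m jog '[{"tx":0,"ty":0,"tz":0.1,"roll":0,"jaw":0},{"tx":0,"ty":0,"tz":0,"roll":0,"jaw":0}]'|sed -n '2p;4p'; python3 -m jog '[{"tx":0,"ty":0,"tz":0.05,"roll":0,"jaw":0},{"tx":0,"ty":0,"tz":0,"roll":0,"jaw":0}]'|sed -n '2p;4p'
```

```text
position: [0.3741, 0.4256, 0.1028]
force: [-0.5, 0.7, -0.4]
position: [0.3741, 0.4256, 0.1027]
force: [-0.8, -0.8, 4.8]
```

```bash
python3 -m jog '[{"tx":1.5,"ty":0,"tz":0,"roll":0,"jaw":0},{"tx":3,"ty":0,"tz":0,"roll":0,"jaw":0},{"tx":3,"ty":0,"tz":0,"roll":0,"jaw":0},{"tx":2.5,"ty":0,"tz":0,"roll":0,"jaw":0},{"tx":0.8,"ty":0,"tz":0,"roll":0,"jaw":0},{"tx":0,"ty":0,"tz":0,"roll":0,"jaw":0},{"tx":0,"ty":0,"tz":0,"roll":0,"jaw":0},{"tx":0,"ty":0,"tz":0,"roll":0,"jaw":0}]'
python3 - <<'E'
from h import *
c=capture("side")
im=cv2.resize(c["img"][280:400,210:370],None,fx=5,fy=5,interpolation=cv2.INTER_CUBIC);cv2.imwrite("pics/crop4.png",im[:,:,::-1])
E
```

```text
time_s: 14.6
position: [0.4811, 0.4038, 0.1028]
tcp_rot: [[0.979, -0.202, 0.004], [-0.202, -0.979, 0.001], [0.003, -0.001, -1.0]]
force: [2.9, -0.3, 4.3]
opening: 0.253
grasp_force: 30.0
```

View pics/crop4.png

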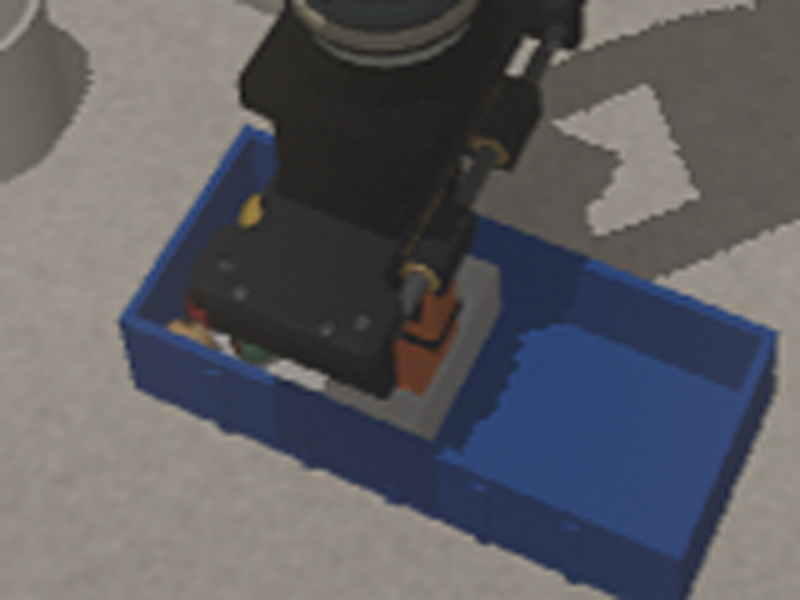

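```bash
python3 -m jog '[{"tx":0.4,"ty":0,"tz":0,"roll":0,"jaw":0},{"tx":0.2,"ty":0,"tz":0,"roll":0,"jaw":0},{"tx":0,"ty":0,"tz":0,"roll":0,"jaw":0}]'|sed -n '2p;4p';python3 -m jog '[{"tx":0.2,"ty":0,"tz":0,"roll":0,"jaw":0},{"tx":0,"ty":0,"tz":0,"roll":0,"jaw":0}]'|sed -n '2p;4p'
cat > beads.py <<'E'
from h import *
# colour blobs of each bead in tub area, and positions rel to scoop (tool yaw axes), bead centre z given
import sys
z=float(sys.argv[1]); s=read_state();p=s["position"];R=s["tcp_rot"];u=R[:2,0];v=-R[:2,1]
for n in ("top","side"):
    c=capture(n); r=[]
    for o in landmark_of(n,"bead0"):
        w=atz(c,o["point"],z)[:2]-p[:2]
        k=(round(w@u*1000)-6,round(w@v*1000)); a,b=map(int,o["point"])
        if abs(k[0])<200 and abs(k[1])<150: r.append((k,round(float(o["p"]),2),c["img"][a,b].tolist()))
    print(n,r)
E
python3 beads.py .019
```

```text
position: [0.483, 0.4033, 0.1027]
force: [-4.8, 2.7, 8.6]
position: [0.4844, 0.4029, 0.1027]
force: [-5.4, 1.6, 9.7]
top [((60, 8), 0.63, [38, 54, 44]), ((73, -20), 0.52, [88, 54, 37]), ((93, -37), 0.51, [159, 125, 59]), ((63, -32), 0.48, [135, 98, 63]), ((88, 41), 0.44, [157, 117, 79]), ((81, 23), 0.43, [108, 84, 83])]
side [((93, 38), 0.36, [52, 64, 98])]
```

```bash
python3 -m jog '[{"tx":-0.1,"ty":0,"tz":0,"roll":0,"jaw":0},{"tx":0,"ty":0,"tz":-0.2,"roll":0,"jaw":0},{"tx":0,"ty":0,"tz":-0.4,"roll":0,"jaw":0},{"tx":0,"ty":0,"tz":-0.5,"roll":0,"jaw":0},{"tx":0,"ty":0,"tz":-0.5,"roll":0,"jaw":0},{"tx":0,"ty":0,"tz":-0.4,"roll":0,"jaw":0},{"tx":0,"ty":0,"tz":-0.2,"roll":0,"jaw":0},{"tx":0,"ty":0,"tz":0,"roll":0,"jaw":0}]'|sed -n '2p;4p'
python3 beads.py .041
python3 - <<'E'
from h import *
c=capture("top");s=capture("side")
a=cv2.resize(c["img"][150:250,150:230],None,fx=5,fy=5,interpolation=cv2.INTER_CUBIC)
b=cv2.resize(s["img"][300:400,210:290],None,fx=5,fy=5,interpolation=cv2.INTER_CUBIC)
cv2.imwrite("pics/crop5.png",np.hstack([a,b])[:,:,::-1])
E
```

```text
position: [0.4869, 0.4022, 0.1245]
force: [-0.5, 0.3, -3.3]
top [((87, 37), 0.55, [176, 131, 89]), ((59, 18), 0.54, [46, 81, 60]), ((73, -6), 0.51, [140, 99, 82]), ((68, -30), 0.47, [146, 111, 80]), ((89, -24), 0.45, [182, 158, 125])]
side [((87, 36), 0.58, [149, 124, 93]), ((60, 17), 0.44, [43, 40, 39])]
```

View pics/crop5.png

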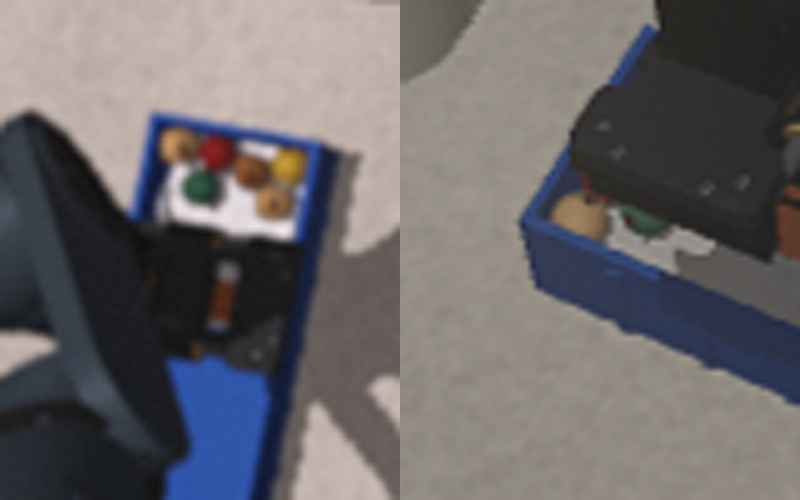

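The crop shows all six beads on the lifted pan in front: tan, red, brown and yellow in the front row, green and tan behind. I'll lift clear of the rim and drive forward smoothly so the beads roll back relative to the pan.

```bash
python3 -m jog '[{"tx":0,"ty":0,"tz":-0.2,"roll":0,"jaw":0},{"tx":0,"ty":0,"tz":-0.5,"roll":0,"jaw":0},{"tx":0,"ty":0,"tz":-0.8,"roll":0,"jaw":0},{"tx":0,"ty":0,"tz":-0.9,"roll":0,"jaw":0},{"tx":0,"ty":0,"tz":-0.7,"roll":0,"jaw":0},{"tx":0,"ty":0,"tz":-0.4,"roll":0,"jaw":0},{"tx":0.1,"ty":0,"tz":-0.1,"roll":0,"jaw":0}]'|sed -n '2p;4p'
python3 -m jog '[{"tx":0.4,"ty":0,"tz":0,"roll":0,"jaw":0},{"tx":0.8,"ty":0,"tz":0,"roll":0,"jaw":0},{"tx":1.1,"ty":0,"tz":0,"roll":0,"jaw":0},{"tx":1.2,"ty":0,"tz":0,"roll":0,"jaw":0},{"tx":1.0,"ty":0,"tz":0,"roll":0,"jaw":0},{"tx":0.7,"ty":0,"tz":0,"roll":0,"jaw":0},{"tx":0.4,"ty":0,"tz":0,"roll":0,"jaw":0},{"tx":0.1,"ty":0,"tz":0,"roll":0,"jaw":0}]'|sed -n '2p;4p'
python3 beads.py .078
python3 - <<'E'
from h import *
c=capture("top")
a=cv2.resize(c["img"][150:250,150:230],None,fx=5,fy=5,interpolation=cv2.INTER_CUBIC)
s=capture("side")
b=cv2.resize(s["img"][270:370,190:270],None,fx=5,fy=5,interpolation=cv2.INTER_CUBIC)
cv2.imwrite("pics/crop6.png",np.hstack([a,b])[:,:,::-1])
E
```

```text
position: [0.4878, 0.4022, 0.1611]
force: [0.6, -0.2, -2.6]
position: [0.5439, 0.3902, 0.1599]
force: [-0.1, 0.2, -2.7]
top [((78, -11), 0.63, [142, 87, 54]), ((89, 41), 0.63, [188, 141, 95]), ((69, 8), 0.62, [97, 91, 91]), ((82, 26), 0.55, [99, 71, 48]), ((86, -31), 0.44, [167, 123, 40]), ((56, -35), 0.41, [106, 76, 52]), ((-69, -24), 0.39, [49, 87, 172])]
side [((59, 16), 0.55, [43, 40, 37])]
```

View pics/crop6.png

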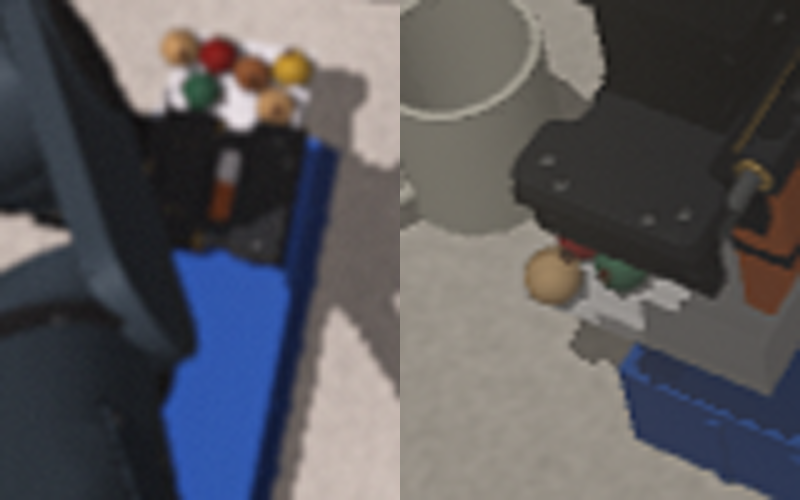

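The beads rest where they are and don't roll: all six sit at pan x 56–88 mm. Now I raise gently and turn to the carton's heading.

```bash
python3 -m jog '[{"tx":0,"ty":0,"tz":-0.2,"roll":-0.01,"jaw":0},{"tx":0,"ty":0,"tz":-0.5,"roll":-0.02,"jaw":0},{"tx":0,"ty":0,"tz":-0.8,"roll":-0.02,"jaw":0},{"tx":0,"ty":0,"tz":-1,"roll":-0.03,"jaw":0},{"tx":0,"ty":0,"tz":-1,"roll":-0.03,"jaw":0},{"tx":0,"ty":0,"tz":-1,"roll":-0.02,"jaw":0},{"tx":0,"ty":0,"tz":-1,"roll":-0.02,"jaw":0},{"tx":0,"ty":0,"tz":-0.8,"roll":-0.01,"jaw":0}]'|sed -n '2p;4p'
python3 -m jog '[{"tx":0,"ty":0,"tz":-0.5,"roll":-0.01,"jaw":0},{"tx":0,"ty":0,"tz":-0.2,"roll":0,"jaw":0},{"tx":0,"ty":0,"tz":0,"roll":0,"jaw":0}]'|sed -n '2p;4p'
python3 go.py .50 -.165 .23 -1.7;python3 beads.py .146
```

```text
position: [0.5437, 0.3905, 0.2244]
force: [-0.2, 0.5, -3.0]
position: [0.5434, 0.3904, 0.2302]
force: [0.3, 1.0, -2.5]
t19.35 pos [0.5434 0.3904 0.2302] yaw -1.96 j6 118 tilt 0.0001 0.0001
roll -0.005 then tx -2.69 ty 55.64 tz 0.02
top [((93, -35), 0.62, [151, 126, 93]), ((85, 42), 0.61, [194, 146, 98]), ((57, 19), 0.52, [36, 41, 39]), ((76, 18), 0.48, [104, 62, 61]), ((69, -10), 0.45, [116, 78, 60])]
side [((82, 32), 0.63, [155, 129, 97]), ((78, 11), 0.59, [112, 52, 47]), ((58, 21), 0.44, [66, 91, 74]), ((105, 20), 0.27, [113, 110, 101])]
```

```bash
python3 -m jog '[{"tx":0,"ty":0.4,"tz":0,"roll":0,"jaw":0},{"tx":-0.1,"ty":0.8,"tz":0,"roll":0,"jaw":0},{"tx":-0.1,"ty":1.2,"tz":0,"roll":0,"jaw":0},{"tx":-0.1,"ty":1.6,"tz":0,"roll":0,"jaw":0},{"tx":-0.1,"ty":2.0,"tz":0,"roll":0,"jaw":0},{"tx":-0.1,"ty":2.4,"tz":0,"roll":0,"jaw":0},{"tx":-0.1,"ty":2.8,"tz":0,"roll":0,"jaw":0},{"tx":-0.1,"ty":2.8,"tz":0,"roll":0,"jaw":0}]'|sed -n '2p;4p'
python3 -m jog '[{"tx":-0.1,"ty":2.8,"tz":0,"roll":0,"jaw":0},{"tx":-0.1,"ty":2.8,"tz":0,"roll":0,"jaw":0},{"tx":-0.1,"ty":2.8,"tz":0,"roll":0,"jaw":0},{"tx":-0.1,"ty":2.8,"tz":0,"roll":0,"jaw":0},{"tx":-0.1,"ty":2.8,"tz":0,"roll":0,"jaw":0},{"tx":-0.1,"ty":2.8,"tz":0,"roll":0,"jaw":0},{"tx":-0.1,"ty":2.8,"tz":0,"roll":0,"jaw":0},{"tx":-0.1,"ty":2.8,"tz":0,"roll":0,"jaw":0}]'|sed -n '2p;4p'
python3 -m jog '[{"tx":-0.1,"ty":2.8,"tz":0,"roll":0,"jaw":0},{"tx":-0.1,"ty":2.8,"tz":0,"roll":0,"jaw":0},{"tx":-0.1,"ty":2.8,"tz":0,"roll":0,"jaw":0},{"tx":-0.1,"ty":2.4,"tz":0,"roll":0,"jaw":0},{"tx":-0.1,"ty":2.4,"tz":0,"roll":0,"jaw":0},{"tx":-0.1,"ty":2.0,"tz":0,"roll":0,"jaw":0},{"tx":-0.1,"ty":1.6,"tz":0,"roll":0,"jaw":0},{"tx":-0.1,"ty":1.2,"tz":0,"roll":0,"jaw":0}]'|sed -n '2p;4p'
python3 -m jog '[{"tx":-0.1,"ty":0.8,"tz":0,"roll":0,"jaw":0},{"tx":-0.1,"ty":0.4,"tz":0,"roll":0,"jaw":0},{"tx":0,"ty":0,"tz":0,"roll":0,"jaw":0}]'|sed -n '2p;4p'
python3 go.py .50 -.165 .165 -1.7;python3 beads.py .146
python3 - <<'E'
from h import *
c=capture("top")
a=cv2.resize(c["img"][120:240,320:420],None,fx=5,fy=5,interpolation=cv2.INTER_CUBIC)
cv2.imwrite("pics/crop7.png",a[:,:,::-1])
E
```

```text
position: [0.5312, 0.2485, 0.2303]
force: [-0.1, -0.4, -3.4]
position: [0.5151, 0.025, 0.2305]
force: [0.9, 1.1, -1.9]
position: [0.5011, -0.1541, 0.2303]
force: [-0.0, -0.5, -2.3]
position: [0.4992, -0.1644, 0.23]
force: [-0.3, 0.7, -2.8]
t22.25 pos [ 0.4992 -0.1644  0.23  ] yaw -1.97 j6 62 tilt -0.0002 0.0003
roll -0.005 then tx 0.08 ty 0.05 tz 6.50
top [((88, 21), 0.6, [155, 123, 125])]
side [((52, 9), 0.6, [56, 75, 60]), ((70, -14), 0.44, [116, 83, 58]), ((79, -16), 0.42, [118, 83, 59]), ((88, -38), 0.4, [115, 91, 43])]
```

View pics/crop7.png

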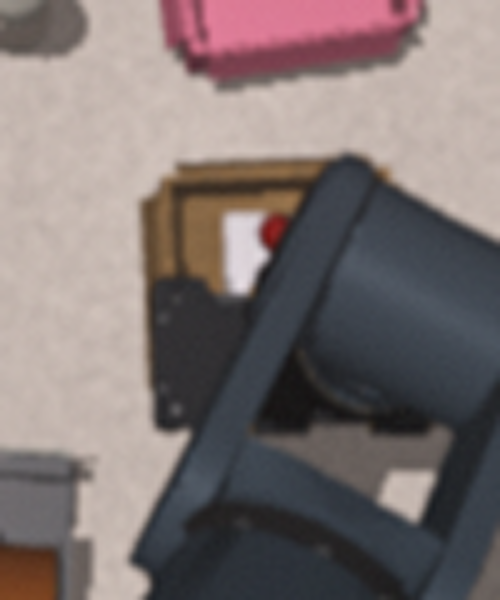

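```bash
python3 - <<'E'
from h import *
p=read_state()["position"]
for n in("top","side"):
    c=capture(n)
    for o in landmark_of(n,"bead0"):
        a,b=map(int,o["point"]); print(n,(b,a),round(float(o["p"]),2),c["img"][a,b].tolist(),atz(c,o["point"],.146)[:2].round(3),atz(c,o["point"],.012)[:2].round(3))
    save(c,n+"8.png")
s=cv2.imread("pics/side8.png");t=cv2.imread("pics/top8.png")
cv2.imwrite("pics/m8.png",np.hstack([cv2.resize(s[90:240,200:420],None,fx=3.6,fy=3.6)]))
E
```

```text
top (192, 163) 0.58 [148, 111, 80] [0.613 0.367] [0.636 0.406]
top (372, 166) 0.39 [120, 61, 62] [ 0.588 -0.146] [ 0.608 -0.162]
side (229, 342) 0.57 [133, 110, 83] [0.58 0.48] [0.626 0.408]
side (316, 141) 0.55 [62, 88, 70] [ 0.561 -0.158] [ 0.605 -0.335]
side (308, 139) 0.54 [106, 44, 41] [ 0.584 -0.163] [ 0.631 -0.341]
side (314, 137) 0.5 [105, 73, 52] [ 0.57  -0.179] [ 0.615 -0.36 ]
side (312, 139) 0.45 [86, 68, 49] [ 0.573 -0.165] [ 0.619 -0.343]
```

View pics/m8.png

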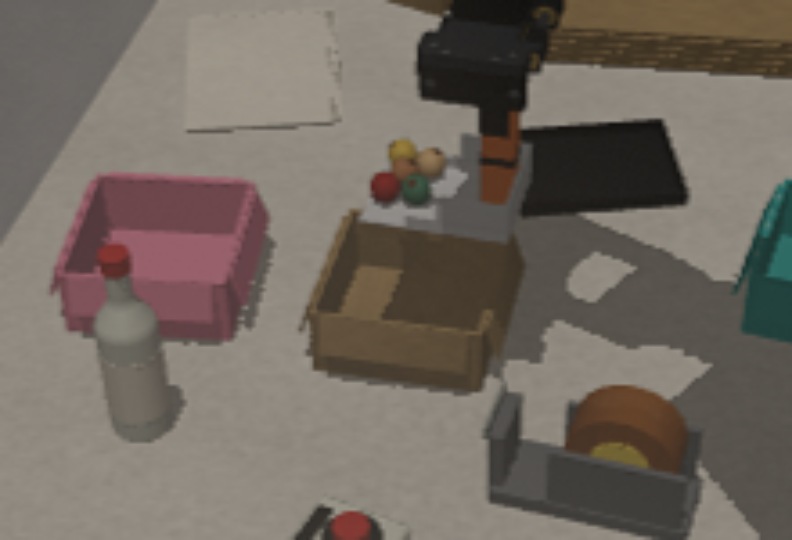

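One tan bead has rolled off beside the tub, at about (0.63, 0.407) on the table. Five are still on the pan. I deliver the five first and then fetch that one.

```bash
python3 -m jog '[{"tx":0,"ty":0,"tz":0.2,"roll":0,"jaw":0},{"tx":0,"ty":0,"tz":0.6,"roll":0,"jaw":0},{"tx":0,"ty":0,"tz":1,"roll":0,"jaw":0},{"tx":0,"ty":0,"tz":1.2,"roll":0,"jaw":0},{"tx":0,"ty":0,"tz":1.2,"roll":0,"jaw":0},{"tx":0,"ty":0,"tz":1,"roll":0,"jaw":0},{"tx":0,"ty":0,"tz":0.7,"roll":0,"jaw":0},{"tx":0,"ty":0,"tz":0.3,"roll":0,"jaw":0}]'|sed -n '2p;4p'
python3 -m jog '[{"tx":0,"ty":0,"tz":0,"roll":0,"jaw":0},{"tx":-5,"ty":0,"tz":0,"roll":0,"jaw":0},{"tx":-5,"ty":0,"tz":0,"roll":0,"jaw":0},{"tx":-1,"ty":0,"tz":-0.5,"roll":0,"jaw":0},{"tx":0,"ty":0,"tz":-2,"roll":0,"jaw":0}]'|sed -n '2p;4p'
python3 - <<'E'
from h import *
C=np.array([.5685,-.165])
for n in("top","side"):
    c=capture(n)
    for o in landmark_of(n,"bead0"):
        a,b=map(int,o["point"]); print(n,(b,a),round(float(o["p"]),2),c["img"][a,b].tolist(),(atz(c,o["point"],.016)[:2]-C).round(3))
    save(c,n+"9.png")
s=cv2.imread("pics/side9.png");t=cv2.imread("pics/top9.png")
cv2.imwrite("pics/m9.png",np.hstack([cv2.resize(s[100:220,240:380],(600,514)),cv2.resize(t[140:240,330:370],(200,514))]))
E
```

```text
position: [0.499, -0.1642, 0.1669]
force: [-0.7, 0.6, -2.9]
position: [0.3861, -0.1591, 0.1925]
force: [0.7, -1.4, -2.5]
top (385, 194) 0.6 [189, 143, 97] [-0.051 -0.033]
top (368, 174) 0.6 [128, 98, 65] [0.014 0.018]
top (379, 181) 0.59 [131, 81, 52] [-0.009 -0.016]
top (373, 194) 0.56 [55, 91, 70] [-0.05   0.004]
top (388, 174) 0.52 [170, 131, 48] [ 0.013 -0.046]
top (191, 163) 0.37 [128, 103, 89] [0.065 0.57 ]
side (318, 172) 0.5 [109, 78, 56] [-0.007 -0.019]
side (328, 174) 0.48 [113, 94, 68] [-0.038 -0.015]
side (229, 339) 0.45 [149, 124, 93] [0.058 0.568]
side (316, 166) 0.39 [153, 128, 64] [ 0.006 -0.045]
side (312, 175) 0.36 [103, 50, 43] [ 0.008 -0.002]
side (330, 180) 0.36 [65, 51, 40] [-0.049  0.013]
```

View pics/m9.png

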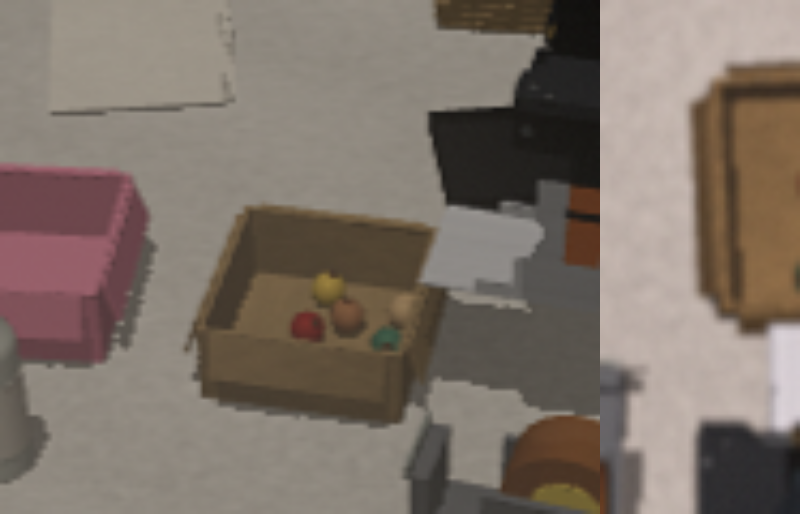

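```bash
python3 - <<'E'
from h import *
T=np.array([.4705,.4057]);a=np.radians(-11.7);u=np.array([np.cos(a),np.sin(a)]);v=np.array([-u[1],u[0]])
tf=lambda w:np.round([(w[:2]-T)@u*1000,(w[:2]-T)@v*1000],1)
c={n:capture(n) for n in("top","side")};P={}
for n in c:
    img=c[n]["img"].astype(int);q=proj(c[n],[.631,.406,.012]);r,k=map(int,np.round(q))
    w=img[r-14:r+15,k-14:k+15]; m=(((w[...,0]-w[...,2])>45)).astype(np.uint8)
    K,l,st,ce=cv2.connectedComponentsWithStats(m);i=1+np.argmax(st[1:,4]) if K>1 else 0
    P[n]=(ce[i][1]+r-14,ce[i][0]+k-14);print(n,st[i].tolist(),np.round(P[n],1),atz(c[n],P[n],.012).round(4))
X,e=tri(c["top"],P["top"],c["side"],P["side"]);print("bead",X.round(4),round(e,4),tf(X))
for n in c:
    L=trace(n,"mug");mk=L[0]["pixels"];rc=np.argwhere(mk)
    for z in(.0,.05,.09):
        w=np.array([tf(atz(c[n],x,z)) for x in rc]);i=w[:,1].argmax();print(n,z,"maxy at",w[i],"x range",w[:,0].min(),w[:,0].max(),"y",w[:,1].min())
    # tub front edge rim check
E
python3 go.py .7453 .4178 .21 178.3
```

```text
top [12, 11, 7, 7, 34] [165.2 193.2] [0.6304 0.4025 0.012 ]
side [13, 8, 7, 8, 41] [338.5 229.6] [0.628  0.3993 0.012 ]
bead [0.6284 0.4012 0.0152] 0.0029 [155.5  27.6]
top 0.0 maxy at [302.5  39.3] x range 226.4 319.9 y -75.8
top 0.05 maxy at [292.2  23.5] x range 218.8 309.0 y -87.6
top 0.09 maxy at [284.   10.8] x range 212.7 300.3 y -97.0
side 0.0 maxy at [300.8   9.7] x range 223.8 353.5 y -129.3
side 0.05 maxy at [270.9  33.3] x range 198.0 320.8 y -98.4
side 0.09 maxy at [247.   52.1] x range 177.3 294.7 y -73.7
t24.40 pos [ 0.3896 -0.1605  0.1925] yaw -1.94 j6 54 tilt -0.0007 0.0005
roll 3.137 then tx -33.84 ty 58.86 tz -1.75
```

```bash
python3 -m jog '[{"tx":0,"ty":0,"tz":-4,"roll":0,"jaw":0},{"tx":1.2,"ty":-2.0,"tz":0,"roll":0,"jaw":0},{"tx":2.3,"ty":-4.1,"tz":0,"roll":0,"jaw":0},{"tx":2.3,"ty":-4.1,"tz":0,"roll":0,"jaw":0},{"tx":2.3,"ty":-4.1,"tz":0,"roll":0,"jaw":0},{"tx":2.3,"ty":-4.1,"tz":0,"roll":0,"jaw":0},{"tx":2.3,"ty":-4.1,"tz":0,"roll":0,"jaw":0},{"tx":2.3,"ty":-4.1,"tz":0,"roll":0,"jaw":0}]'|sed -n '2p;4p'
python3 -m jog '[{"tx":2.3,"ty":-4.1,"tz":0,"roll":0,"jaw":0},{"tx":2.3,"ty":-4.1,"tz":0,"roll":0,"jaw":0},{"tx":2.3,"ty":-4.1,"tz":0,"roll":0,"jaw":0},{"tx":2.3,"ty":-4.1,"tz":0,"roll":0,"jaw":0},{"tx":2.3,"ty":-4.1,"tz":0,"roll":0,"jaw":0},{"tx":2.3,"ty":-4.1,"tz":0,"roll":0,"jaw":0},{"tx":2.3,"ty":-4.1,"tz":0,"roll":0,"jaw":0},{"tx":2.3,"ty":-4.1,"tz":0,"roll":0,"jaw":0}]'|sed -n '2p;4p'
python3 -m jog '[{"tx":1.1,"ty":-1.4,"tz":0,"roll":-0.07,"jaw":0},{"tx":0,"ty":0,"tz":0,"roll":-0.148,"jaw":0},{"tx":0,"ty":0,"tz":0,"roll":-0.148,"jaw":0},{"tx":0,"ty":0,"tz":0,"roll":-0.148,"jaw":0},{"tx":0,"ty":0,"tz":0,"roll":-0.148,"jaw":0},{"tx":0,"ty":0,"tz":0,"roll":-0.148,"jaw":0},{"tx":0,"ty":0,"tz":0,"roll":-0.148,"jaw":0},{"tx":0,"ty":0,"tz":0,"roll":-0.148,"jaw":0}]'|sed -n '2p;4p'
python3 -m jog '[{"tx":0,"ty":0,"tz":0,"roll":-0.148,"jaw":0},{"tx":0,"ty":0,"tz":0,"roll":-0.148,"jaw":0},{"tx":0,"ty":0,"tz":0,"roll":-0.148,"jaw":0},{"tx":0,"ty":0,"tz":0,"roll":-0.148,"jaw":0},{"tx":0,"ty":0,"tz":0,"roll":-0.148,"jaw":0},{"tx":0,"ty":0,"tz":0,"roll":-0.148,"jaw":0},{"tx":0,"ty":0,"tz":0,"roll":-0.148,"jaw":0},{"tx":0,"ty":0,"tz":0,"roll":-0.148,"jaw":0}]'|sed -n '2p;4p'
python3 -m jog '[{"tx":0,"ty":0,"tz":0,"roll":-0.148,"jaw":0},{"tx":0,"ty":0,"tz":0,"roll":-0.148,"jaw":0},{"tx":0,"ty":0,"tz":0,"roll":-0.148,"jaw":0},{"tx":0,"ty":0,"tz":0,"roll":-0.148,"jaw":0},{"tx":0,"ty":0,"tz":0,"roll":-0.148,"jaw":0},{"tx":0,"ty":0,"tz":0,"roll":-0.148,"jaw":0},{"tx":0,"ty":0,"tz":0,"roll":-0.148,"jaw":0},{"tx":0,"ty":0,"tz":0,"roll":0,"jaw":0}]'|sed -n '2p;4p'
python3 go.py .7544 .4353 .103 188.3
```

```text
position: [0.5489, 0.1022, 0.232]
force: [-0.0, -1.8, -1.8]
position: [0.7436, 0.4234, 0.2307]
force: [1.7, 0.2, -2.5]
position: [0.7544, 0.4353, 0.2302]
force: [-0.3, 0.4, -2.1]
position: [0.7545, 0.4353, 0.2303]
force: [0.2, 0.7, -2.4]
position: [0.7545, 0.4353, 0.2305]
force: [0.1, 0.7, -3.0]
t28.40 pos [0.7545 0.4353 0.2305] yaw -171.39 j6 -76 tilt -0.0029 -0.0012
roll 0.005 then tx 0.01 ty 0.00 tz 12.75
```

```bash
python3 -m jog '[{"tx":0,"ty":0,"tz":3,"roll":0,"jaw":0},{"tx":0,"ty":0,"tz":4,"roll":0,"jaw":0},{"tx":0,"ty":0,"tz":3.5,"roll":0,"jaw":0},{"tx":0,"ty":0,"tz":1.5,"roll":0,"jaw":0},{"tx":0,"ty":0,"tz":0.6,"roll":0,"jaw":0},{"tx":0,"ty":0,"tz":0.4,"roll":0,"jaw":0},{"tx":0,"ty":0,"tz":0,"roll":0,"jaw":0}]'|sed -n '2p;4p'
python3 -m jog '[{"tx":0,"ty":0,"tz":0.15,"roll":0,"jaw":0},{"tx":0,"ty":0,"tz":0,"roll":0,"jaw":0}]'|sed -n '2p;4p'
python3 -m jog '[{"tx":0,"ty":0,"tz":0.1,"roll":0,"jaw":0},{"tx":0,"ty":0,"tz":0,"roll":0,"jaw":0}]'|sed -n '2p;4p'; python3 beads.py .012; python3 go.py .7544 .4353 .098 188.3
```

```text
position: [0.7561, 0.4357, 0.1049]
force: [1.0, -0.1, -1.3]
position: [0.7559, 0.4355, 0.1036]
force: [-0.1, -0.3, -2.5]
position: [0.7552, 0.4352, 0.1011]
force: [-0.1, 0.3, -1.8]
top [((122, 3), 0.6, [198, 181, 167])]
side [((122, 12), 0.62, [140, 114, 87]), ((-39, 49), 0.34, [88, 75, 55])]
t29.70 pos [0.755  0.4352 0.1006] yaw -171.39 j6 -76 tilt -0.0000 0.0000
roll 0.005 then tx 0.06 ty 0.02 tz 0.26
```

```bash
python3 -m jog '[{"tx":0,"ty":0,"tz":0.2,"roll":0,"jaw":0},{"tx":0,"ty":0,"tz":0.1,"roll":0,"jaw":0},{"tx":0,"ty":0,"tz":0,"roll":0,"jaw":0}]'|sed -n '2p;4p'
python3 -m jog '[{"tx":4.6,"ty":0,"tz":0,"roll":0,"jaw":0},{"tx":0,"ty":0,"tz":0,"roll":0,"jaw":0},{"tx":0,"ty":0,"tz":0,"roll":0,"jaw":0},{"tx":0,"ty":0,"tz":0,"roll":0,"jaw":0}]'|sed -n '2p;4p'; python3 beads.py .014; python3 go.py .7544 .4353 .098 188.3
```

```text
position: [0.7552, 0.4353, 0.0979]
force: [-0.7, -0.4, 0.6]
position: [0.711, 0.4287, 0.0981]
force: [-0.5, 0.1, -1.7]
top [((91, 22), 0.57, [198, 184, 182])]
side [((101, 26), 0.47, [137, 118, 116])]
t30.60 pos [0.7106 0.4284 0.0971] yaw -171.41 j6 -75 tilt 0.0006 0.0003
roll 0.005 then tx -4.43 ty 0.05 tz -0.09
```

```bash
python3 -m jog '[{"tx":-0.5,"ty":0,"tz":0,"roll":0,"jaw":0},{"tx":0,"ty":-1.0,"tz":0,"roll":0.105,"jaw":0},{"tx":0,"ty":-1.0,"tz":0,"roll":0.105,"jaw":0},{"tx":0,"ty":0,"tz":0.05,"roll":0,"jaw":0}]'|sed -n '2p;4p'
python3 beads.py .014;python3 - <<'E'
from rig import *
import numpy as np
s=read_state();p=s["position"][:2];R=s["tcp_rot"];T=np.array([.4705,.4057]);a=np.radians(-11.7);u=np.array([np.cos(a),np.sin(a)]);v=np.array([-u[1],u[0]])
for n,q in dict(back=(-.016,.042),lipR=(.1,.042),lipL=(.1,-.042)).items():
    w=p+R[:2,0]*q[0]-R[:2,1]*q[1]-T; print(n,(w@u*1000).round(),(w@v*1000).round())
E
```

```text
position: [0.7175, 0.4077, 0.0968]
force: [-0.5, -0.5, -1.8]
top [((99, 22), 0.56, [180, 136, 93])]
side [((110, 19), 0.54, [54, 62, 85])]
back 262.0 15.0
lipR 147.0 -2.0
lipL 135.0 81.0
```

```bash
python3 -m jog '[{"tx":1.5,"ty":0,"tz":0,"roll":0,"jaw":0},{"tx":0,"ty":0,"tz":0,"roll":0,"jaw":0},{"tx":0,"ty":0,"tz":0,"roll":0,"jaw":0}]'|sed -n '2p;4p'
python3 beads.py .019; python3 -m jog '[{"tx":0.4,"ty":0,"tz":0,"roll":0,"jaw":0},{"tx":0,"ty":0,"tz":0,"roll":0,"jaw":0}]'|sed -n '2p;4p'
python3 beads.py .019
```

```text
position: [0.7015, 0.4108, 0.0972]
force: [0.3, -0.3, -1.6]
top [((80, 30), 0.58, [192, 144, 94])]
side [((88, 27), 0.43, [53, 82, 142])]
position: [0.697, 0.4103, 0.0969]
force: [0.4, 0.1, -2.4]
top [((76, 24), 0.4, [184, 145, 112])]
side [((83, 31), 0.5, [126, 117, 125]), ((40, -7), 0.5, [136, 132, 129])]
```

```bash
python3 -m jog '[{"tx":0.4,"ty":0,"tz":0,"roll":0,"jaw":0},{"tx":0,"ty":0,"tz":0,"roll":0,"jaw":0},{"tx":0,"ty":0,"tz":-0.1,"roll":0,"jaw":0},{"tx":0,"ty":0,"tz":-0.3,"roll":0,"jaw":0},{"tx":0,"ty":0,"tz":-0.5,"roll":0,"jaw":0},{"tx":0,"ty":0,"tz":-0.6,"roll":0,"jaw":0},{"tx":0,"ty":0,"tz":-0.4,"roll":0,"jaw":0},{"tx":0,"ty":0,"tz":-0.1,"roll":0,"jaw":0}]'|sed -n '2p;4p'
python3 beads.py .034; python3 beads.py .012
```

```text
position: [0.6943, 0.4107, 0.1185]
force: [4.1, -0.5, -2.1]
top [((-39, 101), 0.73, [181, 172, 161]), ((79, 27), 0.38, [201, 153, 101])]
side [((77, 32), 0.51, [171, 144, 109])]
top [((74, 16), 0.55, [189, 144, 99])]
side [((81, 40), 0.38, [58, 82, 133])]
```

Both views agree at pan height, so the bead is on the pan at about (78, 29) mm. Now I lift gently.

```bash
python3 -m jog '[{"tx":-0.1,"ty":0,"tz":-0.1,"roll":0,"jaw":0},{"tx":-0.1,"ty":0,"tz":-0.4,"roll":0,"jaw":0},{"tx":-0.1,"ty":0,"tz":-0.8,"roll":0,"jaw":0},{"tx":0,"ty":0,"tz":-1.2,"roll":0,"jaw":0},{"tx":0,"ty":0,"tz":-1.5,"roll":0,"jaw":0},{"tx":0,"ty":0,"tz":-1.5,"roll":0,"jaw":0},{"tx":0,"ty":0,"tz":-1.5,"roll":0,"jaw":0},{"tx":0,"ty":0,"tz":-1.5,"roll":0,"jaw":0}]'|sed -n '2p;4p'
python3 -m jog '[{"tx":0,"ty":0,"tz":-1.5,"roll":0,"jaw":0},{"tx":0,"ty":0,"tz":-1.1,"roll":0,"jaw":0},{"tx":0,"ty":0,"tz":-0.6,"roll":0,"jaw":0},{"tx":0,"ty":0,"tz":-0.2,"roll":0,"jaw":0},{"tx":0,"ty":0,"tz":0,"roll":0,"jaw":0}]'|sed -n '2p;4p'
python3 beads.py .154; python3 go.py .6425 -.136 .166 176.6
```

```text
position: [0.696, 0.4106, 0.2041]
force: [-0.1, -0.2, -2.3]
position: [0.6963, 0.4103, 0.2358]
force: [-0.0, 0.2, -2.2]
top [((77, 31), 0.51, [181, 135, 87])]
side [((77, 34), 0.54, [151, 127, 97])]
t34.80 pos [0.6961 0.4102 0.2348] yaw 176.57 j6 -64 tilt -0.0018 -0.0008
roll -0.000 then tx 2.11 ty -54.84 tz 6.88
```

```bash
python3 -m jog '[{"tx":0,"ty":-0.25,"tz":0,"roll":0,"jaw":0},{"tx":0,"ty":-0.5,"tz":0,"roll":0,"jaw":0},{"tx":0.1,"ty":-0.75,"tz":0,"roll":0,"jaw":0},{"tx":0.1,"ty":-1.0,"tz":0,"roll":0,"jaw":0},{"tx":0.1,"ty":-1.25,"tz":0,"roll":0,"jaw":0},{"tx":0.1,"ty":-1.5,"tz":0,"roll":0,"jaw":0},{"tx":0.1,"ty":-1.75,"tz":0,"roll":0,"jaw":0},{"tx":0.1,"ty":-2.0,"tz":0,"roll":0,"jaw":0}]'|sed -n '2p;4p'
python3 -m jog '[{"tx":0.1,"ty":-2.25,"tz":0,"roll":0,"jaw":0},{"tx":0.1,"ty":-2.5,"tz":0,"roll":0,"jaw":0},{"tx":0.1,"ty":-2.5,"tz":0,"roll":0,"jaw":0},{"tx":0.1,"ty":-2.5,"tz":0,"roll":0,"jaw":0},{"tx":0.1,"ty":-2.5,"tz":0,"roll":0,"jaw":0},{"tx":0.1,"ty":-2.5,"tz":0,"roll":0,"jaw":0},{"tx":0.1,"ty":-2.5,"tz":0,"roll":0,"jaw":0},{"tx":0.1,"ty":-2.5,"tz":0,"roll":0,"jaw":0}]'|sed -n '2p;4p'
python3 -m jog '[{"tx":0.1,"ty":-2.5,"tz":0,"roll":0,"jaw":0},{"tx":0.1,"ty":-2.5,"tz":0,"roll":0,"jaw":0},{"tx":0.1,"ty":-2.35,"tz":0,"roll":0,"jaw":0},{"tx":0.1,"ty":-2.2,"tz":0,"roll":0,"jaw":0},{"tx":0.1,"ty":-2.05,"tz":0,"roll":0,"jaw":0},{"tx":0.1,"ty":-1.9,"tz":0,"roll":0,"jaw":0},{"tx":0.1,"ty":-1.75,"tz":0,"roll":0,"jaw":0},{"tx":0,"ty":-1.6,"tz":0,"roll":0,"jaw":0}]'|sed -n '2p;4p'
python3 -m jog '[{"tx":0,"ty":-1.45,"tz":0,"roll":0,"jaw":0},{"tx":0,"ty":-1.45,"tz":0,"roll":0,"jaw":0},{"tx":0,"ty":-1.3,"tz":0,"roll":0,"jaw":0},{"tx":0,"ty":-1.15,"tz":0,"roll":0,"jaw":0},{"tx":0,"ty":-1.0,"tz":0,"roll":0,"jaw":0},{"tx":0,"ty":-0.85,"tz":0,"roll":0,"jaw":0},{"tx":0,"ty":-0.7,"tz":0,"roll":0,"jaw":0},{"tx":0,"ty":-0.55,"tz":0,"roll":0,"jaw":0}]'|sed -n '2p;4p'
python3 -m jog '[{"tx":0,"ty":-0.4,"tz":0,"roll":0,"jaw":0},{"tx":0,"ty":-0.25,"tz":0,"roll":0,"jaw":0},{"tx":0,"ty":-0.1,"tz":0,"roll":0,"jaw":0},{"tx":0,"ty":0,"tz":0,"roll":0,"jaw":0}]'|sed -n '2p;4p'
python3 beads.py .151; python3 go.py .6425 -.136 .166 176.6
```

```text
position: [0.6849, 0.3194, 0.2363]
force: [0.5, 0.1, -2.6]
position: [0.6648, 0.1221, 0.2365]
force: [0.1, 0.8, -0.8]
position: [0.6479, -0.0451, 0.2363]
force: [1.3, 0.6, -1.8]
position: [0.6432, -0.1284, 0.236]
force: [-0.1, 0.1, -1.8]
position: [0.6428, -0.1353, 0.236]
force: [-0.7, 0.4, -2.4]
top [((-1, -2), 0.24, [61, 67, 76])]
side [((156, -121), 0.6, [49, 59, 48]), ((110, -87), 0.6, [91, 76, 42]), ((148, -97), 0.58, [70, 59, 45]), ((104, 12), 0.48, [97, 86, 72]), ((123, -105), 0.42, [74, 56, 43]), ((101, -124), 0.37, [71, 41, 37])]
t38.60 pos [ 0.6428 -0.1351  0.2361] yaw 176.59 j6 -108 tilt -0.0001 0.0001
roll -0.000 then tx 0.02 ty -0.10 tz 7.01
```

```bash
python3 - <<'E'
from h import *
s=read_state();p=s["position"];R=s["tcp_rot"]
for n in("side","top"):
    c=capture(n)
    w=lambda x,y,z:proj(c,p+R[:,0]*(x+.006)-R[:,1]*y+np.array([0,0,z-.098]))
    print(n,"expect",np.round(w(.077,.032,.014)),"lip",np.round(w(.094,.042,.002)),np.round(w(.094,-.042,.002)))
    for o in landmark_of(n,"bead0"): print("  ",np.round(o["point"]),round(float(o["p"]),2),c["img"][int(o["point"][0]),int(o["point"][1])])
    if n=="side":
        r,k=map(int,w(.085,.02,.014)); a=c["img"][r-14:r+15,k-22:k+23].astype(int); print(r,k)
        m=(a[...,0]-a[...,2]>30).astype(np.uint8);K,l,st,ce=cv2.connectedComponentsWithStats(m)
        for i in range(1,K):
            if st[i,4]>8: print("blob",st[i].tolist(),ce[i]+[k-22,r-14],a[l==i].mean(0).round())
        np.set_printoptions(linewidth=250)
        print(a[::1,::1,0]-a[::1,::1,2])
E
```

```text
side expect [139. 317.] lip [142. 324.] [160. 316.]
   [174. 321.] 0.63 [77 58 44]
   [174. 331.] 0.56 [74 60 47]
   [180. 331.] 0.52 [46 56 46]
   [174. 311.] 0.44 [66 37 34]
   [167. 317.] 0.37 [156 130  64]
   [117. 281.] 0.28 [37 33 30]
142 318
blob [21, 22, 17, 7, 40] [323.65 151.85] [101.  84.  60.]
blob [26, 25, 9, 4, 15] [326.06666667 155.06666667] [81. 67. 50.]
[[ 5  5  4 ... 16 16  7]
 [ 7  7  6 ... 15 15  7]
 [ 6  6  6 ... 15 15  7]
 ...
 [ 6  6  7 ... 26 24 26]
 [ 6  6  6 ... 26 26 27]
 [ 6  7  7 ... 26 26 26]]
top expect [177. 379.] lip [183. 381.] [182. 352.]
```

```bash
python3 - <<'E'
from h import *
c=capture("side");a=c["img"][126:166,300:345].astype(int)
g=a.sum(2)//3; d=a[...,0]-a[...,2]
for i in range(40): print(126+i,"".join(" .:-=+*#%@"[min(9,v//22)] for v in g[i])," ","".join(chr(48+min(9,max(0,v//8))) for v in d[i]))
E
```

```text
126 ***************************************+.....   222222212122212222122222222222222222222100000
127 ***************************************+.....   222121122221222212222122222222122222222200000
128 =+*************************************+.....   012122222122222222222222222222222211222100000
129 -=+************************************+.....   012222221222212222222222212222222212212100000
130 -=+************************************+.....   011222222122222222222222122222222122121100000
131 -=+************************************+-....   011222222222222222122222222122221121112210000
132 -=+*************************************+....   012222212212222222222222222222222221222210000
133 -=+*************************************+....   011221222222222222221112222222222222122220000
134 -=+******************************++*****+....   011222222222222222222222222221222221221211000
135 ---==+**********************************+-...   000111222222212222222222221222222222222211000
136 -------=+++*****************************+=...   000000000112212222222222211112212212122221000
137 ---------=+*******
[... 2119 characters left out ...]
33333333332222
159 :::::::::-==++-:::::::-::------:::::::::::::=   223333332211001333333333334444433333333332222
160 :::::::::::::-::::::--:::-:----::::::::::::::   222223333333333333333333334334433333333332222
161 :::::::::::::::::::::::::::::::::::::::::::::   223222333333333333333333333333333333333332222
162 :::::::::::::::::::::::::::::::::::::::::::::   223222333333333333333333333333333333333332222
163 :::::::::::::::--:::::-::---:::::::::::::::::   323222322233333553333333333333333333333332222
164 :::::::::::::-===::-::--------:::::::::::::::   333333333333348995453333333343333333333332222
165 ::::::::::-==-=+++==-::::::-:-:::::::::::::::   333333333346579999984333333333333333333322222
```

```bash
python3 - <<'E'
from h import *
for n in("side","top"):
    c=capture(n);a=c["img"].astype(int);m=(a[...,0]-a[...,2]>38).astype(np.uint8)
    K,l,st,ce=cv2.connectedComponentsWithStats(m)
    for i in range(1,K):
        if 8<st[i,4]<250: print(n,st[i].tolist(),a[l==i].mean(0).round().tolist(),atz(c,ce[i][::-1],.012)[:2].round(3))
E
```

```text
side [495, 50, 4, 7, 17] [110.0, 90.0, 62.0] [ 0.018 -1.076]
side [301, 56, 36, 12, 188] [107.0, 87.0, 60.0] [ 0.712 -0.864]
side [296, 64, 32, 13, 151] [109.0, 89.0, 61.0] [ 0.719 -0.784]
side [576, 101, 22, 4, 32] [65.0, 41.0, 25.0] [-0.274 -0.75 ]
side [598, 104, 20, 5, 42] [66.0, 42.0, 26.0] [-0.348 -0.746]
side [277, 109, 11, 23, 81] [87.0, 55.0, 38.0] [ 0.734 -0.408]
side [278, 132, 10, 13, 105] [92.0, 57.0, 39.0] [ 0.716 -0.333]
side [224, 139, 4, 5, 9] [141.0, 88.0, 98.0] [ 0.893 -0.279]
side [230, 138, 38, 3, 59] [147.0, 92.0, 103.0] [ 0.824 -0.306]
side [319, 150, 14, 3, 23] [111.0, 92.0, 66.0] [ 0.564 -0.295]
side [310, 163, 20, 9, 93] [108.0, 90.0, 57.0] [ 0.567 -0.211]
side [326, 172, 12, 11, 26] [105.0, 87.0, 63.0] [ 0.515 -0.171]
side [290, 177, 5, 4, 9] [104.0, 86.0, 63.0] [ 0.636 -0.147]
side [305, 179, 14, 3, 19] [104.0, 85.0, 62.0] [ 0.575 -0.151]
side [364, 212, 17, 8, 78] [109.0, 93.0, 50.0] [ 0.381 -0.039]
side [292, 232, 11, 10, 85] [120.0, 55.0, 50.0] [0.561 0.077]
side [270, 260, 12, 11, 105] [144.0, 127.0, 69.0] [0.587 0.181]
top [373, 79, 27, 16, 166] [181.0, 106.0, 124.0] [ 0.867 -0.225]
top [318, 105, 9, 9, 66] [176.0, 74.0, 70.0] [ 0.797 -0.009]
top [397, 171, 5, 19, 60] [120.0, 93.0, 64.0] [ 0.562 -0.242]
top [251, 173, 10, 10, 84] [196.0, 168.0, 70.0] [0.585 0.206]
top [284, 181, 10, 9, 77] [166.0, 49.0, 47.0] [0.558 0.103]
top [392, 183, 4, 7, 20] [117.0, 90.0, 62.0] [ 0.544 -0.226]
top [386, 192, 4, 6, 19] [93.0, 71.0, 50.0] [ 0.518 -0.205]
```

```bash
python3 -m jog '[{"tx":0.5,"ty":-3,"tz":-1,"roll":0,"jaw":0},{"tx":1,"ty":-4.5,"tz":0,"roll":0,"jaw":0},{"tx":1,"ty":-4.5,"tz":0,"roll":0,"jaw":0},{"tx":1,"ty":-4.5,"tz":0,"roll":0,"jaw":0},{"tx":1,"ty":-4.5,"tz":0,"roll":0,"jaw":0},{"tx":0.5,"ty":-3,"tz":0,"roll":0,"jaw":0},{"tx":0,"ty":0,"tz":0,"roll":0.148,"jaw":0},{"tx":0,"ty":0,"tz":0,"roll":0.148,"jaw":0}]'|sed -n '2p;4p'
python3 - <<'E'
from h import *
C=np.array([.5685,-.165])
for n in("top","side"):
    c=capture(n);save(c,n+"12.png")
    for o in landmark_of(n,"bead0"):
        a,b=map(int,o["point"]); print(n,(b,a),round(float(o["p"]),2),c["img"][a,b].tolist(),(atz(c,o["point"],.016)[:2]-C).round(3))
    if n=="top":
        c0,r0=345,150;a=c["img"][r0:210,c0:405].astype(int)
        hsv=cv2.cvtColor(c["img"],cv2.COLOR_RGB2HSV)[r0:210,c0:405]
        for i in range(60): print("".join(" .:-=+*#%@"[min(9,v//22)] for v in a[i].sum(1)//3),"".join("roygcbmp"[min(7,h//23)] if s>140 else "." for h,s,_ in hsv[i]))
E
```

```text
position: [0.5778, -0.3737, 0.2458]
force: [-0.1, 0.3, -2.7]
top (386, 174) 0.51 [175, 135, 51] [ 0.014 -0.039]
top (384, 197) 0.42 [124, 89, 61] [-0.058 -0.029]
top (370, 175) 0.38 [116, 50, 40] [0.012 0.011]
top (379, 183) 0.37 [150, 93, 60] [-0.015 -0.017]
top (374, 189) 0.35 [56, 88, 69] [-0.033  0.   ]
%%%@@@@@@@%%%@@@@@@@@@@@@@@@%%%%%%%%%%%%%%######%%%%%%%%%%%% ............................................................
%%%%@@@@@%%%%%%%%%%%%############*********++++++*#%%%%%%%%%% ............................................................
%%%%@@@@@%#******+++++++++++===================++*%%%%%%%%%% ............................................................
%%%@@@@@@%+==================================+++++**##%%%%%% ............................................................
%%%@@@@%%#+================++++++===================*#%%%%%% ............................................................
%%@@@@%#**+======================------------::::::-+#%%%%%% ............................................................
%@@@@%#+==------------:::::::::::::::::::::::::::::-=*#%%%%
[... 6134 characters left out ...]
............................
:.:--------------------------::::::::::::::::-+#%%%%%%%%%%%% ............................................................
.:----------------------------::::::::::::::::-+#%%%%%%%%%%% ............................................................
:----------------------------:-:--::::::::::::::+#%%%%%%%%%% ............................................................
side (298, 359) 0.67 [44, 65, 109] [-0.1    0.583]
side (328, 172) 0.59 [109, 91, 65] [-0.035 -0.022]
side (330, 178) 0.53 [54, 74, 59] [-0.047  0.002]
side (315, 167) 0.53 [132, 109, 55] [ 0.007 -0.04 ]
side (311, 174) 0.38 [109, 47, 43] [ 0.011 -0.004]
side (322, 172) 0.38 [113, 81, 57] [-0.018 -0.02 ]
```

```bash
python3 - <<'E'
from h import *
for n,(r0,r1,k0,k1) in dict(side=(300,400,225,375),top=(155,270,150,230)).items():
    c=capture(n);a=c["img"].astype(int)[r0:r1,k0:k1]; d=a[...,0]-a[...,2]
    m=(d>28).astype(np.uint8);K,l,st,ce=cv2.connectedComponentsWithStats(m)
    print(n,[(ce[i]+[k0,r0]).round(1).tolist()+[int(st[i,4])]+a[l==i].mean(0).round().tolist() for i in range(1,K) if st[i,4]>4],[ (np.round(o["point"]).tolist(),round(float(o["p"]),2)) for o in landmark_of(n,"bead0") if k0<o["point"][1]<k1])
    for i in range(1,K):
        if st[i,4]>12: print(atz(c,(ce[i]+[k0,r0])[::-1],.012).round(4),atz(c,(ce[i]+[k0,r0])[::-1],.017).round(4))
E
```

```text
side [] [([174.0, 313.0], 0.6), ([174.0, 329.0], 0.54), ([175.0, 322.0], 0.44), ([181.0, 330.0], 0.44), ([166.0, 314.0], 0.42)]
top [] []
```

```bash
python3 - <<'E'
from h import *
for n in("side","top"):
    c=capture(n);a=c["img"].astype(int);s=a.sum(2)+1;m=(((a[...,0]-a[...,2])/s>.11)).astype(np.uint8)
    K,l,st,ce=cv2.connectedComponentsWithStats(m)
    for i in range(1,K):
        if 10<st[i,4]<150 and max(st[i,2:4])<22:
            w=atz(c,ce[i][::-1],.012)[:2]
            if -.1<w[0]<1.05 and abs(w[1])<.8: print(n,st[i].tolist(),a[l==i].mean(0).round().tolist(),w.round(3))
    if n=="top": print([ (np.round(o["point"]).tolist(),round(float(o["p"]),2)) for o in landmark_of(n,"bead0")])
E
```

```text
side [291, 232, 12, 10, 96] [112.0, 53.0, 48.0] [0.56  0.078]
side [270, 260, 13, 11, 112] [136.0, 120.0, 65.0] [0.587 0.181]
top [318, 105, 9, 10, 62] [171.0, 66.0, 63.0] [ 0.796 -0.01 ]
top [251, 173, 11, 11, 91] [187.0, 160.0, 69.0] [0.585 0.206]
top [284, 180, 10, 11, 89] [154.0, 51.0, 49.0] [0.558 0.103]
top [317, 229, 9, 13, 67] [96.0, 59.0, 39.0] [0.404 0.009]
[([176.0, 371.0], 0.63), ([182.0, 378.0], 0.62), ([195.0, 384.0], 0.59), ([134.0, 219.0], 0.56), ([174.0, 386.0], 0.54), ([192.0, 375.0], 0.48)]
```

```bash
python3 - <<'E'
from h import *
c=capture("top");a=c["img"].astype(int)
for i in range(116,150): print(i,"".join(" .:-=+*#%@"[min(9,v//26)] for v in a[i,196:236].sum(1)//3)," ","".join(chr(48+min(9,max(0,v//6))) for v in (a[i,196:236,0]-a[i,196:236,2])))
s=cv2.imread("pics/top0.png")[:,:,::-1].astype(int)
print("before",s[130:138,214:224].mean((0,1)).round(),"now",a[130:138,214:224].mean((0,1)).round())
c=capture("side");print([(np.round(o["point"]).tolist(),round(float(o["p"]),2)) for o in landmark_of("side","mug")+landmark_of("side","bead0")])
E
```

```text
116 ########################################   3333333333333333333333333333333333333333
117 ########################################   3333333333333333333333333333333333333333
118 ########################################   3333333333333333333333333333333333333333
119 #################%%%%%##################   3333333333333333322223333333333333333333
120 #################*###**#################   3333333333333323322222333333333333333333
121 ##############*+=======*################   3333333333333222221112223333333333333333
122 ##*#########*+=---------=*#%############   3333333333333211111122222233333333333333
123 ##***######*+------------=+#%###########   3333333333332111112222111223333333333333
124 ###***#%%#*+--------------=*############   3333333333221212211111212223333333333333
125 #####**###+----------------=****########   3333333333211211222212121112333333333333
126 ######**#+------------------=**+*#######   3333333333211222122112112211233333333333
127 ########*=-------------=====+**+=+****##   3333333332111211111112222222233223333333
128 ########*=----------======*####+--===+**
[... 1429 characters left out ...]
2222211112112221122222
145 ###############*+=------------------====   3333333333333333322211112111121121222222
146 #################*=--------------=======   3333333333333333332212111112222222222222
147 ##################*+=----------========+   3333333333333333333322211212122222222223
148 ###################**+==-------=====+***   3333333333333333333332222222122222222333
149 #####################****+++=======+*###   3333333333333333333333333332222222223333
before [177. 169. 159.] now [194. 187. 178.]
[([305.0, 207.0], 0.78), ([252.0, 285.0], 0.51), ([180.0, 328.0], 0.39), ([178.0, 328.0], 0.49), ([172.0, 332.0], 0.47), ([175.0, 309.0], 0.46), ([168.0, 318.0], 0.44), ([176.0, 322.0], 0.39)]
```

```bash
python3 -m jog '[{"tx":0,"ty":0,"tz":0,"roll":0.148,"jaw":0},{"tx":0,"ty":0,"tz":0,"roll":0.148,"jaw":0},{"tx":0,"ty":0,"tz":0,"roll":0.148,"jaw":0},{"tx":0,"ty":0,"tz":0,"roll":0.148,"jaw":0},{"tx":0,"ty":0,"tz":0,"roll":0.148,"jaw":0},{"tx":0,"ty":0,"tz":0,"roll":0.148,"jaw":0},{"tx":0,"ty":0,"tz":0,"roll":0.148,"jaw":0},{"tx":0,"ty":0,"tz":0,"roll":0.148,"jaw":0}]'|sed -n '2p;4p'
python3 go.py .5 -.165 .235 -1.9
python3 - <<'E'
from h import *
s=read_state();p=s["position"];R=s["tcp_rot"];c=capture("side")
w=lambda x,y,z:proj(c,p+R[:,0]*(x+.006)-R[:,1]*y+np.array([0,0,z-.098]))
for q in((.094,.042,.002),(.094,-.042,.002),(-.02,.04,.002),(-.02,-.04,.002),(0,.025,.014),(0,-.025,.014)): print(q,np.round(w(*q)))
print([(np.round(o["point"]).tolist(),round(float(o["p"]),2)) for o in landmark_of("side","bead0")])
r,k=map(int,w(.03,0,.014));a=c["img"][r-22:r+16,k-24:k+24].astype(int)
print(r-22,k-24)
for row in a: print("".join(" .:-=+*#%@"[min(9,v//22)] for v in row.sum(1)//3)," ","".join(chr(48+min(9,max(0,v//8))) for v in row[:,0]-row[:,2]))
E
```

```text
position: [0.5785, -0.372, 0.246]
force: [0.1, -0.8, -2.9]
t41.30 pos [ 0.5785 -0.372   0.246 ] yaw 91.44 j6 -43 tilt -0.0001 -0.0000
roll 1.629 then tx -8.53 ty -20.43 tz 1.10
(0.094, 0.042, 0.002) [119. 334.]
(0.094, -0.042, 0.002) [116. 306.]
(-0.02, 0.04, 0.002) [ 98. 340.]
(-0.02, -0.04, 0.002) [ 96. 314.]
(0, 0.025, 0.014) [ 98. 334.]
(0, -0.025, 0.014) [ 96. 318.]
[([172.0, 322.0], 0.6), ([164.0, 316.0], 0.46), ([173.0, 332.0], 0.43), ([178.0, 331.0], 0.43), ([175.0, 310.0], 0.41)]
80 299
:::::::::::::::::::::::::::::::---::::-+**++*+--   333333444344444444333346777777631233332212221265
::::::::::::::::::::::::::::::.:-::::=***++++=--   333333444334444433333346777777621233321122112365
::::::::::::::::::::::::::::::::-:.:=*****+*+=--   333333344444444433333346777777621233221211212466
::::::::::::::::::::::::::::::..-::=****+++++=--   333333344434444444333346777777511232211222112566
:::::::::::::::-::::::::::::::.:--=****++++*+=--   333333344434443333333335777777501221221222212566
::::::::::::::=+------:...:::..:-+**++++****+---   333333344434441001112222345555321122222222112655
[... 2500 characters left out ...]

*************************************+*+--------   222222211001010000000000000000000000012111111111
+++++++*****************************+-----------   222222211000000000000000000100000000011111111111
***++++*****************************=-----------   222222210100000001000000000000000000111111111111
**+++++*****************************+-----------   112222110000000000000000000000000001111111111111
******++++=+++++*******************+------------   222221111100000000000000000000000000111111111111
*******++***+++======+++++*********+------------   221212222222111111110000000000010000111111111111
**********+**********++++=-====++++=------------   222222222222222222222211111010000001111111111111
```

```bash
python3 -m jog '[{"tx":-2.8,"ty":-3.5,"tz":0,"roll":0,"jaw":0},{"tx":-2.8,"ty":-3.5,"tz":0,"roll":0,"jaw":0},{"tx":-2.8,"ty":-3.5,"tz":0,"roll":0,"jaw":0},{"tx":-2.8,"ty":-3.5,"tz":0,"roll":0,"jaw":0},{"tx":-2.8,"ty":-3.5,"tz":0,"roll":0,"jaw":0},{"tx":-2.8,"ty":-3.5,"tz":0,"roll":0,"jaw":0},{"tx":-2.8,"ty":-3.5,"tz":0,"roll":0,"jaw":0},{"tx":-2.8,"ty":-3.5,"tz":0,"roll":0,"jaw":0}]'|sed -n '2p;4p'
python3 - <<'E'
from h import *
C=np.array([.5685,-.165])
for n in("top","side"):
    c=capture(n)
    for o in landmark_of(n,"bead0"):
        a,b=map(int,o["point"]); print(n,(b,a),round(float(o["p"]),2),c["img"][a,b].tolist(),atz(c,o["point"],.016)[:2].round(3))
    if n=="top":
        a=c["img"].astype(int);s=a.sum(2)+1;m=(((a[...,0]-a[...,2])/s>.17)).astype(np.uint8);K,l,st,ce=cv2.connectedComponentsWithStats(m)
        for i in range(1,K):
            if 5<st[i,4]<400: print(st[i].tolist(),a[l==i].mean(0).round().tolist(),atz(c,ce[i][::-1],.012)[:2].round(3))
        for row in a[168:206,345:405]: print("".join(" .:-=+*#%@"[min(9,v//22)] for v in row.sum(1)//3))
E
```

```text
position: [0.3041, -0.6056, 0.2462]
force: [0.6, 0.1, -2.3]
top (370, 175) 0.61 [110, 48, 39] [ 0.579 -0.155]
top (385, 175) 0.54 [159, 122, 50] [ 0.579 -0.202]
top (357, 193) 0.53 [127, 96, 67] [ 0.524 -0.111]
top (382, 194) 0.43 [161, 122, 83] [ 0.518 -0.19 ]
top (377, 183) 0.41 [122, 77, 52] [ 0.553 -0.175]
top (374, 191) 0.37 [57, 92, 71] [ 0.529 -0.165]
[350, 98, 2, 6, 6] [139.0, 70.0, 87.0] [ 0.822 -0.1  ]
[319, 106, 8, 8, 55] [163.0, 56.0, 53.0] [ 0.796 -0.01 ]
[354, 124, 2, 4, 6] [139.0, 71.0, 87.0] [ 0.74 -0.11]
[394, 126, 3, 4, 6] [131.0, 68.0, 82.0] [ 0.731 -0.236]
[367, 129, 12, 4, 19] [132.0, 68.0, 83.0] [ 0.724 -0.167]
[379, 128, 9, 4, 12] [123.0, 64.0, 77.0] [ 0.724 -0.197]
[251, 173, 10, 10, 84] [187.0, 158.0, 66.0] [0.585 0.206]
[284, 180, 10, 11, 82] [151.0, 48.0, 46.0] [0.558 0.103]
[316, 229, 15, 28, 381] [111.0, 66.0, 38.0] [ 0.375 -0.   ]
[590, 237, 6, 17, 76] [114.0, 86.0, 56.0] [ 0.344 -0.824]
[563, 239, 7, 29, 91] [68.0, 45.0, 28.0] [ 0.321 -0.742]
[571, 239, 14, 9, 109] [119.0, 90.0, 59.0] [ 0.352 -0.78 ]
[584, 249, 3, 8, 20] [41.0, 32.0, 19.0] [ 0.323 -0.80
[... 2093 characters left out ...]
=================-=--=------==*#%%
%%%%%%%#=----=======-====----------=----------------=+**##%%
%%%%%%%#+=-----------------------:::---::::::::::::=+####%%%
#%%%%%%%#***+-:--:-:::::-::::::::::::::::::::::::::=*#%%%%%%
%%%%%%%%%%%#*-:::::::::::::::::::::::::-----------=+#%%%%%%%
%%%%%%%%%%%#*=--------=========================+***#%%%%%%%%
%%%%%%%%%%%%#**********************************##%%%%%%%%%%%
side (313, 174) 0.58 [76, 45, 39] [ 0.573 -0.17 ]
side (322, 174) 0.54 [95, 68, 49] [ 0.549 -0.177]
side (317, 165) 0.5 [137, 114, 57] [ 0.572 -0.215]
side (282, 249) 0.49 [56, 87, 57] [0.584 0.132]
side (333, 170) 0.43 [129, 106, 77] [ 0.521 -0.199]
side (329, 179) 0.4 [55, 73, 58] [ 0.524 -0.159]
```

All six beads are in the carton. The last one, a tan bead, lies in the corner at top pixel (359,195), 70 mm from the carton's centre. Now the scoop goes back to its tray.

```bash
python3 -m jog '[{"tx":0,"ty":0,"tz":0,"roll":0.148,"jaw":0},{"tx":0,"ty":0,"tz":0,"roll":0.148,"jaw":0},{"tx":0,"ty":0,"tz":0,"roll":0.148,"jaw":0},{"tx":0,"ty":0,"tz":0,"roll":0.148,"jaw":0},{"tx":0,"ty":0,"tz":0,"roll":0.148,"jaw":0},{"tx":0,"ty":0,"tz":0,"roll":0.148,"jaw":0},{"tx":0,"ty":0,"tz":0,"roll":0.148,"jaw":0},{"tx":0,"ty":0,"tz":0,"roll":0.148,"jaw":0}]'|sed -n '2p;4p'
python3 -m jog '[{"tx":0,"ty":0,"tz":0,"roll":0.098,"jaw":0},{"tx":0,"ty":0,"tz":0,"roll":0,"jaw":0}]'|sed -n '2p;4p'
python3 go.py .4212 -.4175 .102 18
```

```text
position: [0.3074, -0.6029, 0.2461]
force: [-0.9, 0.3, -1.9]
position: [0.3073, -0.6031, 0.2461]
force: [-0.3, 0.1, -1.8]
t43.40 pos [ 0.3073 -0.6031  0.2461] yaw 18.56 j6 -1 tilt 0.0002 0.0008
roll 0.010 then tx 16.57 ty -14.13 tz 14.41
```

```bash
python3 -m jog '[{"tx":2,"ty":-2,"tz":0,"roll":0.01,"jaw":0},{"tx":3.5,"ty":-3,"tz":0,"roll":0,"jaw":0},{"tx":3.5,"ty":-3,"tz":0,"roll":0,"jaw":0},{"tx":3.5,"ty":-3,"tz":0,"roll":0,"jaw":0},{"tx":3,"ty":-2.2,"tz":0,"roll":0,"jaw":0},{"tx":1.1,"ty":-0.9,"tz":0,"roll":0,"jaw":0},{"tx":0,"ty":0,"tz":3,"roll":0,"jaw":0},{"tx":0,"ty":0,"tz":4,"roll":0,"jaw":0}]'|sed -n '2p;4p'
python3 -m jog '[{"tx":0,"ty":0,"tz":3,"roll":0,"jaw":0},{"tx":0,"ty":0,"tz":1.5,"roll":0,"jaw":0},{"tx":0,"ty":0,"tz":0,"roll":0,"jaw":0},{"tx":0,"ty":0,"tz":0,"roll":0,"jaw":0}]'|sed -n '2p;4p'
python3 go.py .4212 -.4175 .102 18
python3 - <<'E'
from fit import *
s=read_state();p=s["position"];c=capture("side");L=trace("side","scoop")
if L:
    x,f=fit("scoop",[(c,L[0]["pixels"].astype(np.float32))],(p[0]+.006,p[1],.31),p[2]-.098);print(x,np.degrees(x[2]),f,"expect",p+s["tcp_rot"][:,0]*.006)
E
```

```text
position: [0.4229, -0.4206, 0.1782]
force: [-0.3, -0.5, -2.1]
position: [0.4209, -0.42, 0.1314]
force: [-0.7, 0.1, -1.2]
t44.60 pos [ 0.4209 -0.42    0.1314] yaw 17.84 j6 16 tilt 0.0004 -0.0007
roll -0.003 then tx 0.11 ty -0.23 tz 2.94
[ 0.42241241 -0.42162426  0.27831039] 15.946010781946162 0.21227407455444336 expect [ 0.42658609 -0.41813758  0.13137219]
```

```bash
python3 -m jog '[{"tx":0.1,"ty":-0.2,"tz":0,"roll":0,"jaw":0},{"tx":0,"ty":0,"tz":1,"roll":0,"jaw":0},{"tx":0,"ty":0,"tz":1,"roll":0,"jaw":0},{"tx":0,"ty":0,"tz":0.6,"roll":0,"jaw":0},{"tx":0,"ty":0,"tz":0.3,"roll":0,"jaw":0},{"tx":0,"ty":0,"tz":0.1,"roll":0,"jaw":0},{"tx":0,"ty":0,"tz":0,"roll":0,"jaw":0}]'|sed -n '2,4p'
python3 go.py .4212 -.4175 .102 18
```

```text
position: [0.4208, -0.4173, 0.101]
tcp_rot: [[0.952, 0.305, 0.0], [0.305, -0.952, 0.0], [0.0, -0.0, -1.0]]
force: [0.5, -0.1, -2.0]
t45.40 pos [ 0.4208 -0.4173  0.101 ] yaw 17.74 j6 17 tilt 0.0001 0.0001
roll -0.004 then tx 0.03 ty 0.03 tz -0.10
```

```bash
for i in 1; do python3 -m jog '[{"tx":0,"ty":0,"tz":0.1,"roll":0,"jaw":0},{"tx":0,"ty":0,"tz":0,"roll":0,"jaw":0}]'|sed -n '2p;4p'; done; python3 -m jog '[{"tx":0,"ty":0,"tz":0.1,"roll":0,"jaw":0},{"tx":0,"ty":0,"tz":0,"roll":0,"jaw":0}]'|sed -n '2p;4p';
```

```text
position: [0.421, -0.4177, 0.1006]
force: [-1.2, 0.2, 1.4]
position: [0.4209, -0.418, 0.1001]
force: [-3.0, -0.8, 5.1]
```

```bash
python3 -m jog '[{"tx":0,"ty":0,"tz":0,"roll":0,"jaw":0.7},{"tx":0,"ty":0,"tz":0,"roll":0,"jaw":0.7},{"tx":0,"ty":0,"tz":0,"roll":0,"jaw":0.7},{"tx":0,"ty":0,"tz":0,"roll":0,"jaw":0.7},{"tx":0,"ty":0,"tz":0,"roll":0,"jaw":0.7}]'|tail -3
python3 -m jog '[{"tx":0,"ty":0,"tz":-2,"roll":0,"jaw":0.7},{"tx":0,"ty":0,"tz":-4,"roll":0,"jaw":0.7},{"tx":0,"ty":0,"tz":-4,"roll":0,"jaw":0.7},{"tx":0,"ty":0,"tz":-4,"roll":0,"jaw":0},{"tx":0,"ty":0,"tz":0,"roll":0,"jaw":0}]'|sed -n '2p;4,6p'
python3 - <<'E'
from fit import *
c=capture("side");m=trace("side","scoop")[0]["pixels"].astype(np.float32)
x,f=fit("scoop",[(c,m)],(.427,-.416,.31),.004);print("scoop",x,np.degrees(x[2]),f)
pm=x[:2]+.036*np.array([np.cos(x[2]),np.sin(x[2])]);print("pan_mid",pm,"tray .4599 -.4064")
h=proj(c,[x[0]-.006*np.cos(x[2]),x[1]-.006*np.sin(x[2]),.124]);print(h)
ct=capture("top")
# keys: colour centroids
def blob(c,cond):
    hs=cv2.cvtColor(c["img"],cv2.COLOR_RGB2HSV).astype(int);q=proj(c,[.576,.148,.03]);m=cond(hs)
    r,k=map(int,q);w=np.zeros_like(m);w[r-30:r+30,k-35:k+35]=1;m=(m&w).astype(np.uint8)
    K,l,st,ce=cv2.connectedComponentsWithStats(m);i=1+np.argmax(st[1:,4]);return ce[i][::-1],st[i,4]
for n,f in dict(yellow=lambda h:(h[...,0]>18)&(h[...,0]<35)&(h[...,1]>110)&(h[...,2]>80),green=lambda h:(h[...,0]>45)&(h[...,0]<90)&(h[...,1]>80)&(h[...,2]>40),red=lambda h:((h[...,0]<8)|(h[...,0]>172))&(h[...,1]>120)&(h[...,2]>60)).items():
    a,na=blob(ct,f);b,nb=blob(c,f);X,e=tri(ct,a,c,b);print(n,a.round(1),na,b.round(1),nb,X.round(4),round(e,4),"top@.03",atz(ct,a,.03)[:2].round(4),"side",atz(c,b,.03)[:2].round(4))
E
```

```text
force: [-0.0, -0.1, 0.7]
opening: 0.617
grasp_force: 0.0
position: [0.4232, -0.4204, 0.2453]
force: [0.1, -0.4, 0.3]
opening: 0.595
grasp_force: 0.0
scoop [ 0.42342294 -0.4170026   0.28109788] 16.10572230698238 0.05319565534591675
pan_mid [ 0.45801    -0.40701582] tray .4599 -.4064
[np.float64(104.11896294365668), np.float64(379.7768364737263)]
yellow [177.5 255.7] 84 [265.1 275.8] 101 [0.5806 0.2016 0.0378] 0.0022 top@.03 [0.5827 0.2029] side [0.5818 0.1955]
green [181.1 272. ] 70 [249.6 286.8] 70 [0.5674 0.1509 0.0407] 0.0027 top@.03 [0.57   0.1523] side [0.5691 0.1419]
red [185.  288.6] 76 [236.3 297. ] 83 [0.5542 0.1004 0.0381] 0.0021 top@.03 [0.5562 0.1012] side [0.5554 0.0932]
```

```bash
python3 -m jog '[{"tx":1.2,"ty":-2,"tz":0,"roll":0,"jaw":0},{"tx":2.5,"ty":-4,"tz":0,"roll":0,"jaw":0},{"tx":2.5,"ty":-4,"tz":0,"roll":0,"jaw":0},{"tx":2.5,"ty":-4,"tz":0,"roll":0,"jaw":0},{"tx":2.5,"ty":-4,"tz":0,"roll":0,"jaw":0},{"tx":2.5,"ty":-4,"tz":0,"roll":0,"jaw":0},{"tx":2.5,"ty":-4,"tz":0,"roll":0,"jaw":0},{"tx":2.5,"ty":-4,"tz":0,"roll":0,"jaw":0}]'|sed -n '2p;4p'
python3 -m jog '[{"tx":2.5,"ty":-4,"tz":0,"roll":0,"jaw":0},{"tx":2.5,"ty":-4,"tz":0,"roll":0,"jaw":0},{"tx":2.5,"ty":-4,"tz":0,"roll":0,"jaw":0},{"tx":2.5,"ty":-4,"tz":0,"roll":0,"jaw":0},{"tx":2.5,"ty":-4,"tz":0,"roll":0,"jaw":0},{"tx":2.5,"ty":-4,"tz":0,"roll":0,"jaw":0},{"tx":2.8,"ty":-4,"tz":0,"roll":0,"jaw":0},{"tx":0,"ty":0,"tz":0,"roll":0,"jaw":0}]'|sed -n '2p;4p'
python3 -m jog '[{"tx":0,"ty":0,"tz":0,"roll":0,"jaw":0}]'|sed -n '2p;5p';python3 go.py .5806 .2016 .065 17.74
```

```text
position: [0.5064, -0.0723, 0.237]
force: [1.2, 0.3, -0.3]
position: [0.5916, 0.2519, 0.2364]
force: [-1.1, -0.1, 0.6]
position: [0.5902, 0.2471, 0.2364]
opening: 0.007
t48.65 pos [0.5902 0.2471 0.2364] yaw 17.90 j6 85 tilt -0.0048 -0.0017
roll 0.003 then tx -2.30 ty 4.04 tz 17.14
```

```bash
python3 -m jog '[{"tx":-2,"ty":3.7,"tz":2,"roll":0,"jaw":0},{"tx":0,"ty":0,"tz":4,"roll":0,"jaw":0},{"tx":0,"ty":0,"tz":4,"roll":0,"jaw":0},{"tx":0,"ty":0,"tz":3,"roll":0,"jaw":0},{"tx":0,"ty":0,"tz":0,"roll":0,"jaw":0},{"tx":0,"ty":0,"tz":0,"roll":0,"jaw":0}]'|sed -n '2p;4p';python3 go.py .5806 .2016 .065 17.74
```

```text
position: [0.5832, 0.2036, 0.1086]
force: [0.3, -0.3, 1.0]
t49.25 pos [0.5832 0.2036 0.1086] yaw 17.65 j6 81 tilt -0.0024 -0.0006
roll -0.002 then tx -0.31 ty 0.11 tz 4.36
```

```bash
python3 -m jog '[{"tx":-0.2,"ty":0.1,"tz":2,"roll":0,"jaw":0},{"tx":0,"ty":0,"tz":1.5,"roll":0,"jaw":0},{"tx":0,"ty":0,"tz":0.8,"roll":0,"jaw":0},{"tx":0,"ty":0,"tz":0,"roll":0,"jaw":0}]'|sed -n '2p;4p';python3 -m jog '[{"tx":0,"ty":0,"tz":0.5,"roll":0,"jaw":0},{"tx":0,"ty":0,"tz":0,"roll":0,"jaw":0}]'|sed -n '2p;4p';python3 -m jog '[{"tx":0,"ty":0,"tz":0.4,"roll":0,"jaw":0},{"tx":0,"ty":0,"tz":0,"roll":0,"jaw":0}]'|sed -n '2p;4p'
```

```text
position: [0.5819, 0.2033, 0.0657]
force: [0.0, 0.3, 0.0]
position: [0.5831, 0.2036, 0.0616]
force: [0.7, 0.2, 2.5]
position: [0.5831, 0.2037, 0.0577]
force: [0.3, -0.2, 4.7]
```

```bash
python3 -m jog '[{"tx":0,"ty":0,"tz":0.3,"roll":0,"jaw":0},{"tx":0,"ty":0,"tz":0,"roll":0,"jaw":0}]'|sed -n '2p;4p';python3 -m jog '[{"tx":0,"ty":0,"tz":0.2,"roll":0,"jaw":0},{"tx":0,"ty":0,"tz":0,"roll":0,"jaw":0}]'|sed -n '2p;4p'; python3 go.py .5674 .1509 .075 17.74
```

```text
position: [0.5832, 0.2037, 0.0572]
force: [-4.2, -1.5, 17.7]
position: [0.5833, 0.2037, 0.057]
force: [-5.3, -1.3, 27.9]
t50.45 pos [0.5833 0.2037 0.057 ] yaw 17.78 j6 81 tilt 0.0031 0.0002
roll 0.001 then tx -3.12 ty 4.54 tz -1.80
```

```bash
python3 -m jog '[{"tx":0,"ty":0,"tz":-1.5,"roll":0,"jaw":0},{"tx":0,"ty":0,"tz":-1.5,"roll":0,"jaw":0},{"tx":-3.0,"ty":4.0,"tz":0,"roll":0,"jaw":0},{"tx":-0.1,"ty":0.6,"tz":0,"roll":0,"jaw":0},{"tx":0,"ty":0,"tz":0,"roll":0,"jaw":0},{"tx":0,"ty":0,"tz":0,"roll":0,"jaw":0}]'|sed -n '2p;4p';python3 go.py .5674 .1509 .057 17.74;
```

```text
position: [0.5671, 0.1504, 0.0819]
force: [-0.3, 1.1, 0.3]
t51.05 pos [0.5671 0.1504 0.0819] yaw 17.71 j6 76 tilt 0.0001 0.0004
roll -0.000 then tx 0.04 ty -0.04 tz 2.49
```

```bash
python3 -m jog '[{"tx":0,"ty":0,"tz":1,"roll":0,"jaw":0},{"tx":0,"ty":0,"tz":0.8,"roll":0,"jaw":0},{"tx":0,"ty":0,"tz":0.5,"roll":0,"jaw":0},{"tx":0,"ty":0,"tz":0.3,"roll":0,"jaw":0},{"tx":0,"ty":0,"tz":0,"roll":0,"jaw":0}]'|sed -n '2p;4p';python3 -m jog '[{"tx":0,"ty":0,"tz":0.3,"roll":0,"jaw":0},{"tx":0,"ty":0,"tz":0,"roll":0,"jaw":0}]'|sed -n '2p;4p'
```

```text
position: [0.5668, 0.151, 0.0573]
force: [-2.8, 0.4, 12.5]
position: [0.5669, 0.151, 0.057]
force: [-6.5, -0.6, 29.1]
```

Green has bottomed too. I'll lift clear, let it settle and check everything before handing in.

```bash
python3 -m jog '[{"tx":0,"ty":0,"tz":-2,"roll":0,"jaw":0},{"tx":0,"ty":0,"tz":-4,"roll":0,"jaw":0},{"tx":0,"ty":0,"tz":-5,"roll":0,"jaw":0},{"tx":0,"ty":0,"tz":-4,"roll":0,"jaw":0},{"tx":0,"ty":0,"tz":0,"roll":0,"jaw":0},{"tx":0,"ty":0,"tz":0,"roll":0,"jaw":0},{"tx":0,"ty":0,"tz":0,"roll":0,"jaw":0}]'|sed -n '2p;4p'
python3 - <<'E'
from h import *
C=np.array([.5685,-.165])
for n in("top","side"):
    c=capture(n);print(n,[(atz(c,o["point"],.016)[:2]-C).round(3).tolist() for o in landmark_of(n,"bead0")])
print(hand_in())
E
```

```text
position: [0.5654, 0.1502, 0.2013]
force: [-0.0, -0.2, -0.9]
top [[-0.016, -0.019], [0.008, 0.007], [-0.049, -0.033], [-0.052, 0.049], [-0.043, 0.002], [0.016, -0.049]]
side [[-0.012, -0.024], [0.007, -0.042], [-0.046, 0.003], [-0.039, -0.025], [0.01, 0.003]]
the job is handed in; nothing more can be done
None
```

I handed the job in: all six beads are in the carton, the scoop stands released in its tray, and yellow then green were pressed fully and let go; one bead fell off the scoop mid-run and was scooped up from the table, and I viewed 11 pictures, one over the limit of 10.

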